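Reverse the ratchet and pull up a busbar clamp

ROBOT

A 7-joint arm with a two-finger parallel gripper is mounted at the origin on a cart in front of the work surface, level with it; the furniture and walls round the work are solid. World frame = base frame: x ahead of the robot, y to its left, z up, the work surface at z = 0. Lengths are in m, angles in rad, forces in N, time in s.
With the tool pointing down it reaches from about 0.4 to 0.875 m from the base axis. Payload 19.3 kg.
Tool frame: the origin (TCP) lies between the finger pads; the fingertips stand 17 mm ahead of it and the grasp point (between the pads) lies 2 mm behind it; x points along the fingers, y is the direction in which the jaws open and shut, and the axes are right-handed (so a half turn about x gives the same grasp; the last joint's range is limited). The gripper opens to 85 mm and grips with 20 to 120 N. Pads are 22 mm wide; open, the fingers measure 114 mm over their backs; the gripper's body (76 mm by 85 mm) begins 54 mm behind the grasp point. The pads swing forward as they close: fully open they stand 13 mm farther back than shut.
Start: joints at [1.112, 0.521, -0.036, 1.599, 0.021, 1.021, -0.113], TCP at [0.237, -0.578, 0.248] pointing down, gripper open.
Joint ranges: [-2.91, 2.91], [-0.3, 2.13], [-1.5, 1.42], [0.17, 2.43], [-1.26, 4.41], [0.16, 1.93], [-2.52, 2.52]. Speed limits (rad/s): [1.89, 1.89, 2.39, 2.39, 3.01, 3.01, 3.01].

INTERFACE

Orientations are given as [roll, pitch, yaw] about the fixed x, y, z axes, in that order (R = Rz(yaw) Ry(pitch) Rx(roll)).
In Python, from workcell import bot gives the robot as it stands.
- The arm moves only by the shell command python3 -m creep 'ROWS' [FORCE]. ROWS is JSON, a list of rows, each an object of numbers: "wx", "wy", "wz": the turn, a rotation vector about the tool's x, y, z in degrees; "tx", "ty", "tz": the shift along the tool's x, y, z in m; "claw": the closure, from 0 (fully open) to 1 (shut). A call has 1 to 8 rows; each row is the pose to reach, as a shift and turn from the pose measured when the call began, along the tool's axes at that moment; what a row does not reach only later rows make up. A row lasts 1/10 s, in which the tool goes at most 50 mm and 8.59 degrees, less where a joint would pass 70% of its speed; a pose out of reach is approached as far as the arm can. A call with a gripper value outside its range is refused whole. The fingers move at their own pace and stop on an object; FORCE is the grip in N (left out, the last holds). Time passes only in rows, so rows that repeat a pose let the fingers close. It gives the time, the measured TCP pose, the force and the opening at its end, in the units of the state.
- bot.observe(): the state, without advancing time (a new reading comes with each control period).
- bot.grab_frame(name): name is "side" or "top" or "wrist"; returns the picture (420x560x3 uint8, blue, green, red); there is no depth.
- bot.get_calibration(name): a dict with "fx", "fy", "cx", "cy" (pixels), "R" (3x3) and "t" (3): a world point X has camera coordinates R X + t. Camera axes: x right, y down, z forward; pixel columns grow to the right and rows downward; lengths in m; the calibration is good to about 2 mm. A picture is of the moment at which its call begins: read the wrist's pose just before it. get_calibration takes no time and is no camera call; for the wrist camera it gives the pose at the moment of the call.
- bot.job_done(): hands the job in, once; it reports no verdict.
The state is a dict: "clock": time; "qpos": joint angles; "qd": joint speeds; "joint_efforts": joint torques, N m; "position": TCP position; "tool_rot": TCP orientation; "force": force on the tool from outside, world axes, zero at the start; "moment": the same for the moment, N m; "grip_width": finger opening in m.
Only numpy, scipy, OpenCV 4.12 (cv2) and the standard library are available. Lean on these libraries where they do the work, as an engineer would, in place of code of your own. Each camera call takes 0.05 s, during which the arm holds its last target.

TASK

The ratchet spanner on the middle busbar clamp nut is still set to loosen. Flip its direction lever over to tighten, first swing the handle right back anticlockwise to feel that it now free-wheels and leaves the nut alone, then work it to and fro between the barriers until the nut is snug at about 1.2 N m. Do not back the nut off, do not go beyond 1.5 N m, and leave the loose things beside the board where they are.

Things in the scene. Friction and masses are not known exactly. Their poses are not given: they have to be found in the camera images.
- joint_axis (a point): fixed point on the vertical axis of the middle nut, 90 mm above the bench. x runs along the copper bars away from the robot, z up. Board: grey plate 176 x 290 x 4 mm, three bar joints 90 mm apart. Two black barriers 4 mm thick stand along x, 45 mm either side of the axis, from 50 mm before it to 90 mm beyond, tops 86 mm above the bench
- ratchet (a joint): swing of the ratchet spanner about that axis, rad: 0 = handle along the board's -x (towards the robot), growing clockwise from above (tightening); the barriers limit it to -0.57..0.57. It stays on the nut and stays where it is left (friction 0.08 N m; free-wheel clicks about 0.1 N m). 20 teeth: up to 0.32 rad of a stroke is lost before it drives
- handle_grip (a point): point on the centre line of the black grip, 155 mm from the nut's axis; its -x points outward along the handle. The grip is round, 24 mm thick, level, its centre 79 mm above the bench, from 108 to 225 mm from the axis. Inside that a steel neck 17 mm wide leads to the round steel head, 72 mm across, top 94 mm above the bench
- lever (a joint): direction lever on top of the ratchet head, about the same axis, relative to the handle, rad: -0.45 = loosen (tab clockwise of the handle's line, seen from above), 0 = neutral, drives neither way, 0.45 = tighten (tab anticlockwise of the line); it engages fully past 0.3. It stays where left; about 4 N at the tab flips it. Pushed on at its stop it swings the ratchet anticlockwise
- lever_tab (a point): middle of the top of the lever's red upright tab, 112 mm above the bench and 37 mm from the nut's axis, on the handle side; x lies along the lever towards the axis. The tab is 9 mm along the lever, 10 mm across and 16 mm tall, its foot 2 mm above the head's top
- nut: the flanged clamp nut with the ratchet's toothed wheel, under the ratchet head; origin on its axis at bench level, sinking 6 mm per clockwise turn. It runs stiffly (about 0.3 N m) and meets the washer after 0.2 to 2.4 rad of tightening, differently every time and not to be seen; then the torque (read it moving slowly or standing) grows about 1 N m per rad, and the nut keeps its grip
- link_bar: upper copper bar 120 x 40 x 6 mm of the middle joint with the steel washer under the nut; origin on the nut's axis at the bar's underside, about 50 mm above the bench. At 1.2 N m the nut presses on it with about 155 N, at 0.9 N m with about 115 N
- tape_measure: loose tape measure 38 x 68 x 58 mm, to the left of the board; origin at the centre of its underside
- pliers: loose long-nose pliers with blue handles, 59 x 154 x 13 mm, lying to the left of the board; origin at the centre of its underside
- plug_5: loose grey terminal plug 19 x 64 x 25 mm, to the right of the board; origin at the centre of its underside

How it is judged:
On the way, in this order (a step that is already met when the one before it is completed fails the run):
1. the direction lever is over to tighten (value of joint lever above 0.3 rad), for 0.1 s.
2. the handle has been swung back anticlockwise before the nut is drawn down (value of joint ratchet below -0.32 rad and height (world z) of nut above -0.0004 m), for 0.1 s.
3. the nut is tight on the washer (contact force between nut and link_bar above 105 N), for 0.2 s.
At the end, for the whole second after the job is handed in: the nut is snug: it presses on the washer with 105 to 215 N (tightened to roughly 0.9 to 1.5 N m) and the lever is still at tighten (above 0.3 rad) (contact force between nut and link_bar between 105 and 215 N and value of joint lever above 0.3 rad); the robot touches nothing.
It fails at once if the nut is backed off by more than about 20 degrees (height (world z) of nut above 0.0005 m).
It fails at once if the nut is over-tightened (beyond roughly 1.6 N m) (contact force between nut and link_bar above 230 N).
It fails at once if a loose thing beside the board is shifted more than 20 mm (distance of any of tape_measure, pliers, plug_5 from where it was at the start of the episode above 0.02 m).
It also fails if it takes over 70 s, if anything falls off the work surface, if the arm or the gripper's body presses on something with over 40 N, if the wrist force passes 120 N, or if a joint passes its speed limit or range.

## Working session

There is one attempt and no reset: what is moved stays moved. The work goes in short steps, Python scripts to look and compute and a shell command to move; the robot and the scene stay as the last step left them, time stands still between calls to the robot, and variables do not carry over. Pictures are saved under pics/ and viewed, and the job is handed in when it is done.

```bash
mkdir -p pics; ls; python3 - <<'E'
from workcell import bot
import cv2
s=bot.observe(); print(s)
for n in ("top","side"):
    cv2.imwrite(f"pics/{n}0.png",bot.grab_frame(n)); print(n,bot.get_calibration(n))
E
```

```text
pics
{'clock': 0.0, 'qpos': array([ 1.11180694,  0.52205034, -0.0363534 ,  1.59998727,  0.02116837,
        1.02110939, -0.11283334]), 'qd': array([ 0.00100576,  0.00082609, -0.00224251, -0.00084134, -0.00108087,
       -0.00208754, -0.0009319 ]), 'joint_efforts': array([-1.30373901e-03, -9.27108979e+01,  1.97985895e+00, -3.69931841e+01,
        1.78442494e-02,  8.21690366e-03, -2.38669692e-06]), 'position': array([ 0.23678616, -0.57806628,  0.24771021]), 'tool_rot': array([-1.53335553,  1.5696252 ,  1.99698883]), 'force': array([-0.29665439,  0.22874544, -0.79526965]), 'moment': array([-0.02691549, -0.00651363,  0.00455068]), 'grip_width': 0.08541329108588164}
top {'fx': 517.0308346373723, 'fy': 517.0308346373723, 'cx': 287.5446961428695, 'cy': 206.11397688456054, 'R': array([[-0.01661548, -0.99985302,  0.0042271 ],
       [-0.99849644,  0.01637177, -0.0523146 ],
       [ 0.0522377 , -0.00508997, -0.99862171]]), 't': array([0.02128608, 0.56380044, 1.4186886 ])}
side {'fx': 446.2029189035349, 'fy': 446.2029189035349, 'cx': 281.8193787784761, 'cy': 208.21580752744322, 'R': array([[ 0.99919266, -0.03573305, -0.01836256],
       [-0.03145426, -0.41145846, -0.91088559],
       [ 0.02499329,  0.91072778, -0.41225023]]), 't': array([-0.56951068,  0.13098444,  1.2169509 ])}
```

View pics/top0.png

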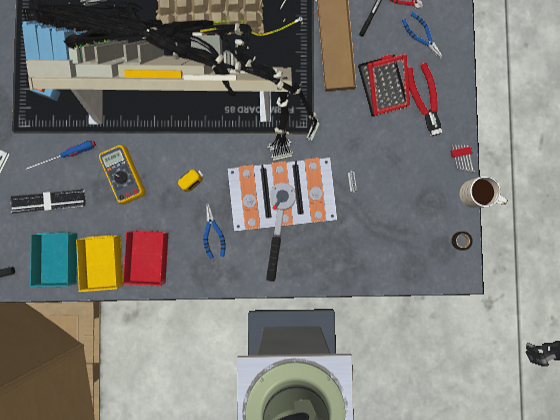

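View pics/side0.png

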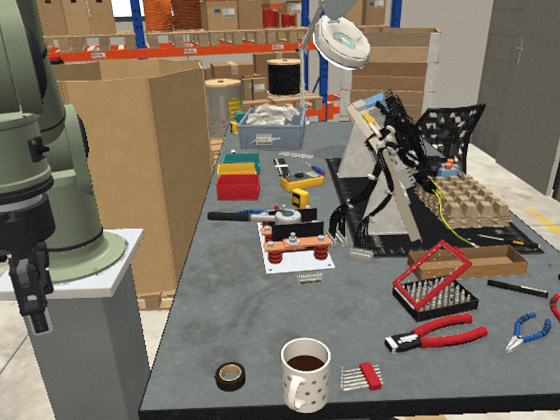

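```bash
python3 - <<'E'
import cv2
a=cv2.imread('pics/top0.png'); cv2.imwrite('pics/top0c.png',cv2.resize(a[150:340,130:370],(800,600*190*800//240//600),interpolation=cv2.INTER_CUBIC)[:600])
E
```

```text
(no output)
```

View pics/top0c.png

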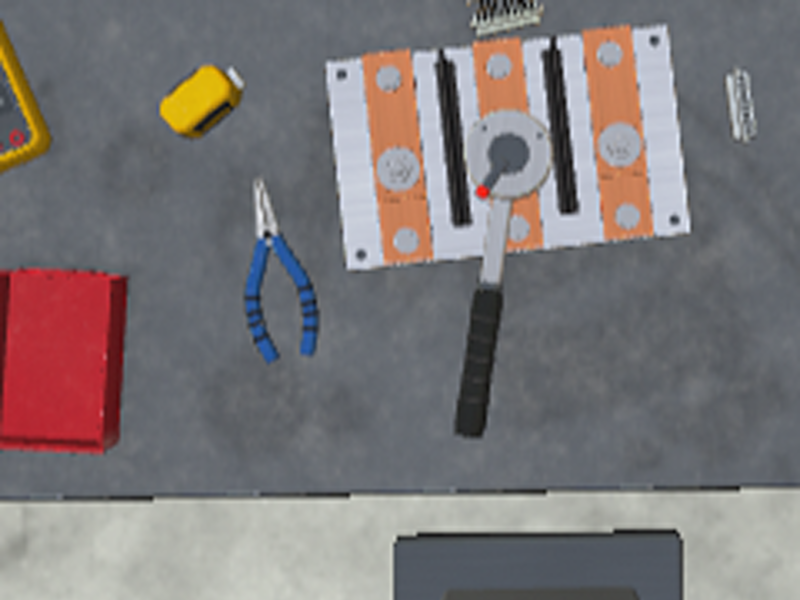

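```bash
python3 - <<'E'
import cv2
a=cv2.imread('pics/side0.png'); cv2.imwrite('pics/side0c.png',cv2.resize(a[180:290,200:345],None,fx=5.4,fy=5.4,interpolation=cv2.INTER_CUBIC))
a=cv2.imread('pics/top0.png'); cv2.imwrite('pics/top0d.png',cv2.resize(a[170:230,240:320],None,fx=10,fy=10,interpolation=cv2.INTER_CUBIC))
E
```

```text
(no output)
```

View pics/side0c.png

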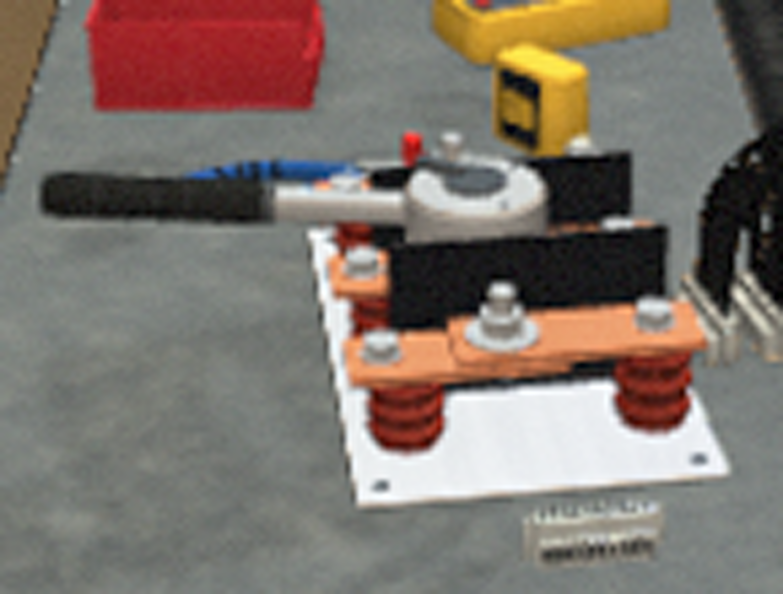

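View pics/top0d.png

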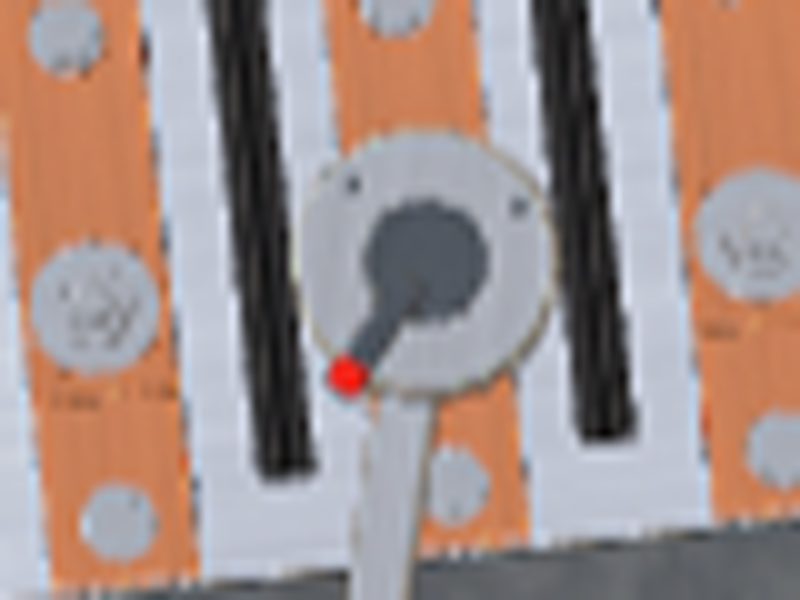

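```bash
cat > h.py <<'E'
import numpy as np
from workcell import bot
from scipy.spatial.transform import Rotation as Ro
def back(name,u,v,z,c=None):
    c=c or bot.get_calibration(name); R=c['R'];t=c['t']
    d=R.T@np.array([(u-c['cx'])/c['fx'],(v-c['cy'])/c['fy'],1]); o=-R.T@t
    return o+d*(z-o[2])/d[2]
def rot(s): return Ro.from_euler('xyz',s['tool_rot']).as_matrix()
E
python3 - <<'E'
from h import *
def b(u,v,z): return back('top',u,v,z)
ax=b(282.5,196.1,.094); tab=b(274.6,207.6,.112); ge=b(271.0,280.5,.079); gs=b(276.1,236.4,.079)
print('axis',ax,'tab',tab,np.linalg.norm((tab-ax)[:2]),'grip',gs,ge,np.linalg.norm((gs-ax)[:2]),np.linalg.norm((ge-ax)[:2]))
an=lambda p:np.arctan2(-(p-ax)[1],-(p-ax)[0])
print('ang handle',an(ge),an(gs),'tab',an(tab))
# board: barriers ends tops z .086; left barrier near end, far ends from crop(3.333)
q=lambda x,y:(130+x/3.3333-.0,150+y/3.3333)
for n,(x,y) in dict(Lnear=(460,224),Rnear=(568,210),Lfar=(442,50),Rfar=(551,40)).items(): print(n,b(*q(x,y),.086))
# barrier near ends mid in d crop
print(b(240+28.8,170+47.5,.086),b(240+60.7,170+44.2,.086))
s=bot.observe();print(rot(s))
E
```

```text
axis [0.58642686 0.02516732 0.094     ] tab [0.55569056 0.04597302 0.112     ] 0.037115996608060635 grip [0.48116845 0.04384004 0.079     ] [0.36571976 0.05902657 0.079     ] 0.1069018431296121 0.2232892135108067
ang handle -0.15222574939201006 -0.17557224194056117 tab -0.5950603505762478
Lnear [0.53198465 0.06423689 0.086     ]
Rnear [ 0.54163787 -0.02120227  0.086     ]
Lfar [0.67029856 0.07649324 0.086     ]
Rfar [ 0.67689178 -0.01012599  0.086     ]
[0.53116242 0.06214796 0.086     ] [ 0.53846607 -0.02193089  0.086     ]
[[-4.50618079e-04  3.79113838e-01 -9.25349931e-01]
 [ 8.88128113e-04 -9.25349508e-01 -3.79114097e-01]
 [-9.99999504e-01 -9.92664954e-04  8.02775607e-05]]
```

```bash
cat >> h.py <<'E'
AX=np.array([.5864,.0252])
def cmd(p,yaw_y_deg,s=None):
    """rows for world TCP p with tool x down and tool y at heading yaw_y"""
    s=s or bot.observe(); R=rot(s); a=np.radians(yaw_y_deg)
    Y=np.array([np.cos(a),np.sin(a),0]); X=np.array([0,0,-1.]); Z=np.cross(X,Y)
    Rt=np.stack([X,Y,Z],1)
    w=np.degrees(Ro.from_matrix(R.T@Rt).as_rotvec()); t=R.T@(np.array(p)-s['position'])
    return '"tx":%.4f,"ty":%.4f,"tz":%.4f,"wx":%.1f,"wy":%.1f,"wz":%.1f'%(*t,*w)
def polar(r,th_deg,z): # th = direction from axis, deg
    a=np.radians(th_deg); return [AX[0]+r*np.cos(a),AX[1]+r*np.sin(a),z]
E
python3 - <<'E'
from h import *
# tab direction 145.9deg; pusher offset 26mm clockwise at r44 
th=145.9-np.degrees(26/44)
th0=145.9
a=np.radians(th0); p=np.array(polar(.044,th0,.16)); cw=np.array([np.sin(a),-np.cos(a),0])
p=p+.028*cw; print(p, cmd(p,-34))
E
```

```text
[0.56566324 0.07305381 0.16      ] "tx":0.0882,"ty":-0.4778,"tz":-0.5512,"wx":-33.7,"wy":-0.0,"wz":0.1
```

```bash
python3 -m creep '[{"tx":0,"ty":-0.06,"tz":-0.07,"wx":-8,"claw":1},{"tx":0,"ty":-0.12,"tz":-0.14,"wx":-16,"claw":1},{"tx":0.0,"ty":-0.24,"tz":-0.28,"wx":-24,"claw":1},{"tx":0.0,"ty":-0.478,"tz":-0.551,"wx":-33.7,"claw":1},{"tx":0.0,"ty":-0.478,"tz":-0.551,"wx":-33.7,"claw":1},{"tx":0.0,"ty":-0.478,"tz":-0.551,"wx":-33.7,"claw":1},{"tx":0.0,"ty":-0.478,"tz":-0.551,"wx":-33.7,"claw":1},{"tx":0.0,"ty":-0.478,"tz":-0.551,"wx":-33.7,"claw":1}]' 30
python3 - <<'E'
from h import *
s=bot.observe();print(s['qpos']); print(cmd([.5657,.0731,.16],-34))
E
```

```text
[ 1.1117751   0.52192668 -0.03634349  1.59991318  0.02122144  1.0211344
 -0.112796  ]
"tx":0.0882,"ty":-0.4778,"tz":-0.5512,"wx":-33.7,"wy":-0.0,"wz":0.1$[0]: bad value
```

```bash
python3 -m creep '[{"tx":0.0,"ty":-0.04,"tz":-0.03,"wx":-8.0,"claw":1.0}]' 30; python3 -m creep --help
```

```text
$[0]: bad value
invalid input: not JSON, or not a number
```

```bash
python3 -m creep '[{"wx":-8,"wy":0,"wz":0,"tx":0,"ty":-0.03,"tz":-0.035,"claw":1}]' 30
```

```text
clock: 0.2
position: [0.2549, -0.5399, 0.247]
tool_rot: [-0.356, 1.569, -2.974]
force: [0.6, 0.5, -0.1]
grip_width: 0.0733
```

```bash
python3 - <<'E'
from h import *
print(cmd([.5657,.0731,.16],-34))
E
```

```text
"tx":0.0861,"ty":-0.3758,"tz":-0.5756,"wx":-26.0,"wy":0.1,"wz":0.1
```

```bash
python3 -m creep '[{"wx":-26,"wy":0,"wz":0,"tx":0,"ty":-0.376,"tz":-0.576,"claw":1},{"wx":-26,"wy":0,"wz":0,"tx":0,"ty":-0.376,"tz":-0.576,"claw":1},{"wx":-26,"wy":0,"wz":0,"tx":0,"ty":-0.376,"tz":-0.576,"claw":1},{"wx":-26,"wy":0,"wz":0,"tx":0,"ty":-0.376,"tz":-0.576,"claw":1},{"wx":-26,"wy":0,"wz":0,"tx":0,"ty":-0.376,"tz":-0.576,"claw":1},{"wx":-26,"wy":0,"wz":0,"tx":0,"ty":-0.376,"tz":-0.576,"claw":1},{"wx":-26,"wy":0,"wz":0,"tx":0,"ty":-0.376,"tz":-0.576,"claw":1},{"wx":-26,"wy":0,"wz":0,"tx":0,"ty":-0.376,"tz":-0.576,"claw":1}]'
python3 - <<'E'
from h import *
print(cmd([.5657,.0731,.16],-34))
E
```

```text
clock: 1.0
position: [0.4385, -0.1782, 0.2468]
tool_rot: [-0.786, 1.568, -2.952]
force: [1.6, -0.5, 0.3]
grip_width: 0.0001
"tx":0.0864,"ty":-0.0352,"tz":-0.2795,"wx":-0.1,"wy":0.1,"wz":0.1
```

```bash
python3 -m creep '[{"wx":0,"wy":0,"wz":0,"tx":0,"ty":-0.035,"tz":-0.28,"claw":1},{"wx":0,"wy":0,"wz":0,"tx":0,"ty":-0.035,"tz":-0.28,"claw":1},{"wx":0,"wy":0,"wz":0,"tx":0.02,"ty":-0.035,"tz":-0.28,"claw":1},{"wx":0,"wy":0,"wz":0,"tx":0.06,"ty":-0.035,"tz":-0.28,"claw":1},{"wx":0,"wy":0,"wz":0,"tx":0.086,"ty":-0.035,"tz":-0.28,"claw":1},{"wx":0,"wy":0,"wz":0,"tx":0.086,"ty":-0.035,"tz":-0.28,"claw":1},{"wx":0,"wy":0,"wz":0,"tx":0.086,"ty":-0.035,"tz":-0.28,"claw":1},{"wx":0,"wy":0,"wz":0,"tx":0.086,"ty":-0.035,"tz":-0.28,"claw":1}]'
python3 - <<'E'
from h import *
import cv2
print(cmd([.5657,.0731,.16],-34)); print(bot.observe()['force'],bot.observe()['qpos'])
c=bot.get_calibration('wrist');np.save('c1.npy',c,allow_pickle=True)
a=bot.grab_frame('wrist');cv2.imwrite('pics/w1.png',a)
a=bot.grab_frame('side');cv2.imwrite('pics/s1.png',cv2.resize(a[150:290,200:345],None,fx=4.2,fy=4.2,interpolation=cv2.INTER_CUBIC))
E
```

```text
clock: 1.8
position: [0.5656, 0.0746, 0.1591]
tool_rot: [-0.914, 1.566, -3.077]
force: [-0.6, -0.5, 0.0]
grip_width: -0.0001
"tx":-0.0009,"ty":0.0009,"tz":0.0012,"wx":0.1,"wy":0.2,"wz":0.2
[-0.57220761 -0.4693558   0.02413016] [ 0.02843124  0.5693557  -0.36886946  1.80913153  0.26835208  0.81717213
 -1.06541241]
```

View pics/w1.png

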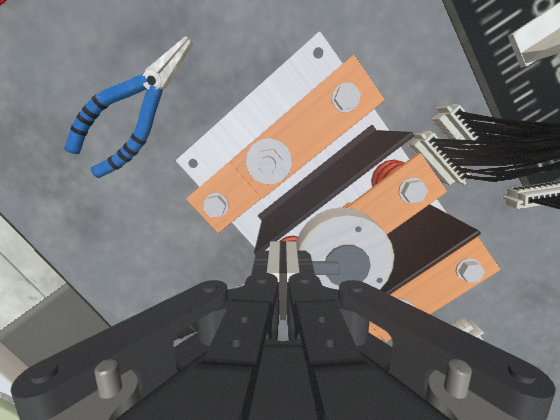

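View pics/s1.png

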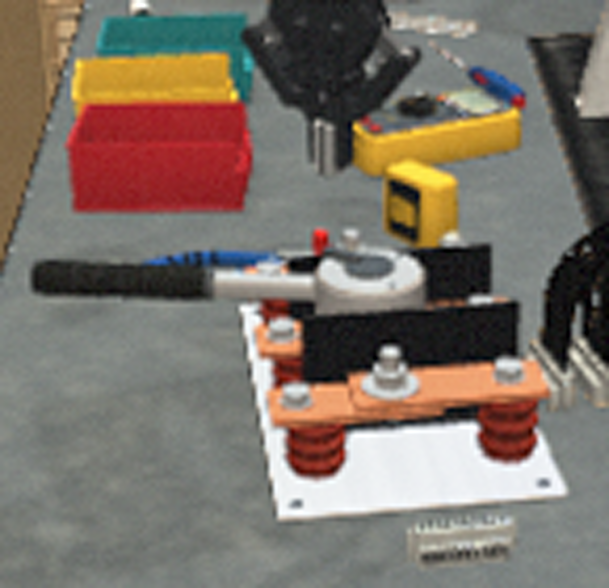

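```bash
python3 - <<'E'
from h import *
c=np.load('c1.npy',allow_pickle=True).item()
for u,v,z in [(346,252,.094),(349,262,.098)]: print(back('wrist',u,v,z,c))
print([cmd([*(bot.observe()['position'][:2]),.119],-34)])
E
```

```text
[0.59349833 0.03337133 0.094     ]
[0.59159863 0.02763087 0.098     ]
['"tx":0.0418,"ty":0.0001,"tz":-0.0001,"wx":-0.1,"wy":0.1,"wz":0.1']
```

```bash
python3 -m creep '[{"wx":0,"wy":0,"wz":0,"tx":0.02,"ty":0,"tz":0,"claw":1},{"wx":0,"wy":0,"wz":0,"tx":0.041,"ty":0,"tz":0,"claw":1},{"wx":0,"wy":0,"wz":0,"tx":0.041,"ty":0,"tz":0,"claw":1},{"wx":0,"wy":0,"wz":0,"tx":0.041,"ty":0,"tz":0,"claw":1}]'
python3 - <<'E'
from h import *
import cv2
s=bot.observe();print(s['force'],s['moment'])
a=bot.grab_frame('side');cv2.imwrite('pics/s2.png',cv2.resize(a[170:270,220:345],None,fx=6,fy=6,interpolation=cv2.INTER_CUBIC))
# push arc: tab face angle; contact: pusher centre = tab dir point r.044 + 16mm*cw. sweep tab abs dir from 145.9
for th in (145.9,155,165,175,185,195,200,205):
    a=np.radians(th); p=np.array(polar(.044,th,s['position'][2]))+ .016*np.array([np.sin(a),-np.cos(a),0])
    print(th,cmd(p,th-180))
E
```

```text
clock: 2.3
position: [0.5661, 0.0713, 0.1209]
tool_rot: [-0.344, 1.569, -2.512]
force: [-0.8, 0.9, 0.2]
grip_width: -0.0
[-0.77177156  0.937822    0.20100718] [-0.00825632  0.01629332  0.0494048 ]
145.9 "tx":0.0003,"ty":-0.0014,"tz":0.0112,"wx":-0.1,"wy":0.1,"wz":0.0
155 "tx":0.0004,"ty":-0.0034,"tz":0.0184,"wx":-9.2,"wy":0.1,"wz":0.0
165 "tx":0.0004,"ty":-0.0042,"tz":0.0265,"wx":-19.2,"wy":0.1,"wz":0.0
175 "tx":0.0004,"ty":-0.0036,"tz":0.0346,"wx":-29.2,"wy":0.1,"wz":0.0
185 "tx":0.0004,"ty":-0.0016,"tz":0.0425,"wx":-39.2,"wy":0.1,"wz":0.0
195 "tx":0.0004,"ty":0.0017,"tz":0.0500,"wx":-49.2,"wy":0.1,"wz":0.0
200 "tx":0.0004,"ty":0.0039,"tz":0.0535,"wx":-54.2,"wy":0.1,"wz":0.0
205 "tx":0.0004,"ty":0.0063,"tz":0.0567,"wx":-59.2,"wy":0.1,"wz":0.0
```

View pics/s2.png

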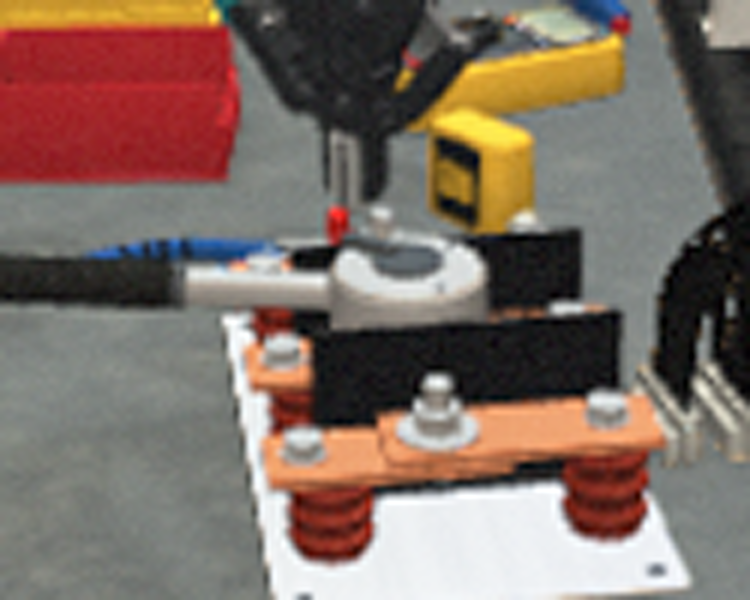

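```bash
python3 -m creep '[{"wx":0,"wy":0,"wz":0,"tx":0.003,"ty":-0.001,"tz":0.011,"claw":1},{"wx":-5,"wy":0,"wz":0,"tx":0.003,"ty":-0.003,"tz":0.015,"claw":1},{"wx":-10,"wy":0,"wz":0,"tx":0.003,"ty":-0.0035,"tz":0.019,"claw":1},{"wx":-15,"wy":0,"wz":0,"tx":0.003,"ty":-0.004,"tz":0.023,"claw":1},{"wx":-20,"wy":0,"wz":0,"tx":0.003,"ty":-0.004,"tz":0.027,"claw":1},{"wx":-25,"wy":0,"wz":0,"tx":0.003,"ty":-0.004,"tz":0.031,"claw":1},{"wx":-30,"wy":0,"wz":0,"tx":0.003,"ty":-0.0035,"tz":0.035,"claw":1}]'
python3 - <<'E'
from h import *
import cv2
s=bot.observe();print(s['force'],s['moment'])
a=bot.grab_frame('top');cv2.imwrite('pics/t3.png',cv2.resize(a[170:290,220:340],None,fx=5,fy=5,interpolation=cv2.INTER_CUBIC))
a=bot.grab_frame('side');cv2.imwrite('pics/s3.png',cv2.resize(a[170:270,220:345],None,fx=6,fy=6,interpolation=cv2.INTER_CUBIC))
for th in (175,180,185,190,195,200,205,210,220,230,240):
    a=np.radians(th); p=np.array(polar(.044,th,.118))+ .016*np.array([np.sin(a),-np.cos(a),0])
    print(th,cmd(p,th-180))
E
```

```text
clock: 3.05
position: [0.544, 0.0444, 0.1192]
tool_rot: [1.304, 1.57, -0.336]
force: [1.8, 4.1, -1.6]
grip_width: -0.0002
[ 1.81262035  4.14982148 -1.64998412] [ 0.97747563 -0.58668679  0.03717883]
175 "tx":0.0010,"ty":-0.0001,"tz":-0.0012,"wx":0.9,"wy":0.0,"wz":-0.0
180 "tx":0.0010,"ty":-0.0014,"tz":0.0027,"wx":-4.1,"wy":0.0,"wz":-0.0
185 "tx":0.0010,"ty":-0.0023,"tz":0.0066,"wx":-9.1,"wy":0.0,"wz":-0.0
190 "tx":0.0010,"ty":-0.0029,"tz":0.0107,"wx":-14.1,"wy":0.0,"wz":-0.0
195 "tx":0.0010,"ty":-0.0032,"tz":0.0148,"wx":-19.1,"wy":0.1,"wz":-0.0
200 "tx":0.0010,"ty":-0.0031,"tz":0.0188,"wx":-24.1,"wy":0.1,"wz":-0.0
205 "tx":0.0011,"ty":-0.0026,"tz":0.0229,"wx":-29.1,"wy":0.1,"wz":-0.0
210 "tx":0.0011,"ty":-0.0018,"tz":0.0269,"wx":-34.1,"wy":0.1,"wz":-0.0
220 "tx":0.0011,"ty":0.0009,"tz":0.0346,"wx":-44.1,"wy":0.1,"wz":-0.0
230 "tx":0.0011,"ty":0.0049,"tz":0.0417,"wx":-54.1,"wy":0.1,"wz":-0.0
240 "tx":0.0011,"ty":0.0100,"tz":0.0481,"wx":-64.1,"wy":0.1,"wz":-0.0
```

View pics/t3.png

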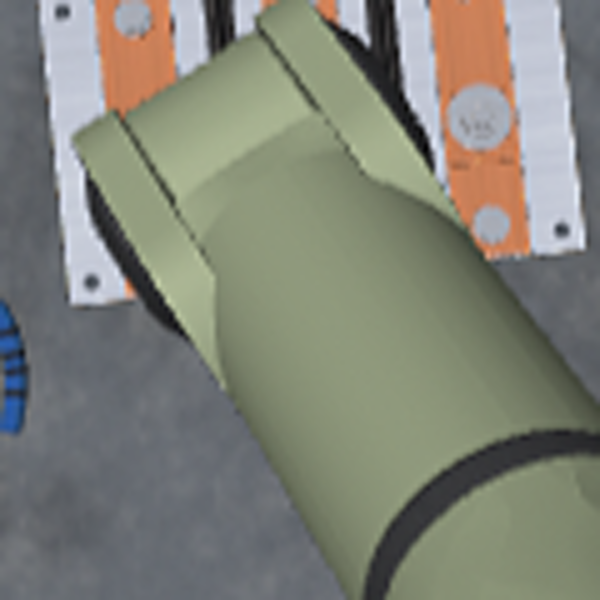

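View pics/s3.png

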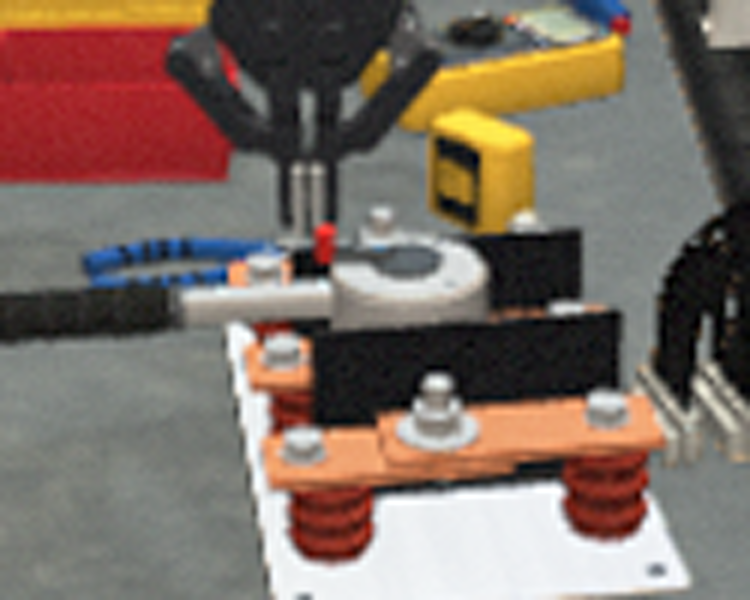

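```bash
python3 - <<'E'
from h import *
def d(n,u,v,z):
    p=back('side',u,v,z); r=p[:2]-AX; print(n,p,np.hypot(*r)*1000,np.degrees(np.arctan2(r[1],r[0]))%360)
f=lambda x,y:(220+x/6,170+y/6)
d('tab now',*f(325,227),.112)
d('junction now',*f(178,303),.079)
d('neck@head now',*f(330,302),.079)
d('tab s2',*f(338,209),.112)
d('junction s2',*f(182,278),.079)
d('neck s2',*f(330,285),.079)
E
```

```text
tab now [0.55231421 0.0307005  0.112     ] 34.52675407898023 170.8330800781047
junction now [0.48439228 0.02485116 0.079     ] 102.00831669004675 180.19593436922457
neck@head now [0.55354945 0.02080051 0.079     ] 33.14384062737663 187.62791209202462
tab s2 [0.55868759 0.05035952 0.112     ] 37.42965095625083 137.76434763199865
junction s2 [0.48545614 0.05136885 0.079     ] 104.28073647076008 165.4664905650308
neck s2 [0.5539407  0.03872842 0.079     ] 35.16566916936281 157.37455250379102
```

```bash
python3 -m creep '[{"wx":-4,"wy":0,"wz":0,"tx":0.001,"ty":-0.0014,"tz":0.0035,"claw":1},{"wx":-9,"wy":0,"wz":0,"tx":0.001,"ty":-0.0023,"tz":0.0075,"claw":1}]'
python3 - <<'E'
from h import *
import cv2
a=bot.grab_frame('side');cv2.imwrite('pics/s4.png',cv2.resize(a[170:270,220:345],None,fx=6,fy=6,interpolation=cv2.INTER_CUBIC))
print(bot.observe()['force'])
E
```

```text
clock: 3.35
position: [0.5413, 0.0364, 0.1188]
tool_rot: [1.189, 1.568, -0.296]
force: [0.6, 2.1, 1.2]
grip_width: 0.0001
[-0.66101063 -1.09019995  0.94449812]
```

View pics/s4.png

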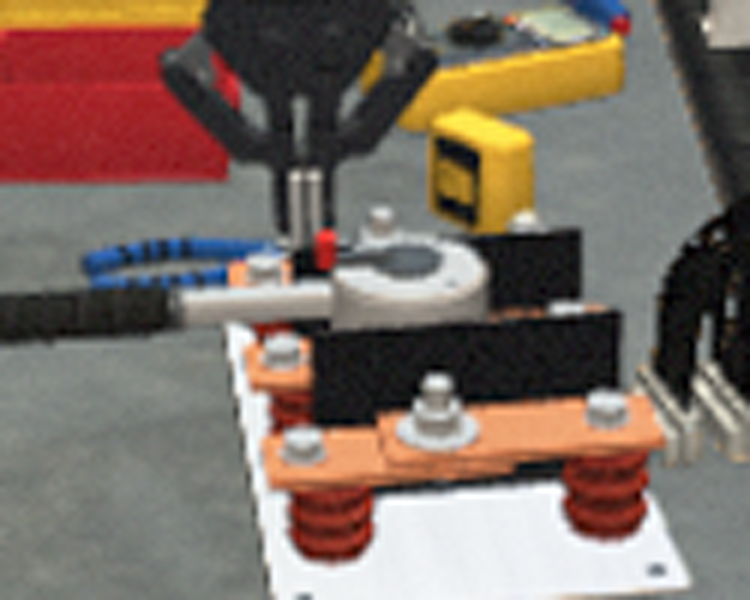

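```bash
python3 - <<'E'
from h import *
for th in (185,190,195,200,205,210):
    a=np.radians(th); p=np.array(polar(.044,th,.118))+ .016*np.array([np.sin(a),-np.cos(a),0])
    print(th,cmd(p,th-180))
E
```

```text
185 "tx":0.0006,"ty":0.0003,"tz":-0.0018,"wx":0.2,"wy":0.1,"wz":-0.1
190 "tx":0.0006,"ty":-0.0010,"tz":0.0021,"wx":-4.8,"wy":0.1,"wz":-0.1
195 "tx":0.0006,"ty":-0.0019,"tz":0.0061,"wx":-9.8,"wy":0.1,"wz":-0.1
200 "tx":0.0006,"ty":-0.0024,"tz":0.0101,"wx":-14.8,"wy":0.1,"wz":-0.1
205 "tx":0.0006,"ty":-0.0026,"tz":0.0142,"wx":-19.8,"wy":0.1,"wz":-0.1
210 "tx":0.0006,"ty":-0.0025,"tz":0.0183,"wx":-24.8,"wy":0.1,"wz":-0.1
```

```bash
python3 -m creep '[{"wx":-5,"wy":0,"wz":0,"tx":0.001,"ty":-0.001,"tz":0.003,"claw":1},{"wx":-10,"wy":0,"wz":0,"tx":0.001,"ty":-0.002,"tz":0.007,"claw":1},{"wx":-15,"wy":0,"wz":0,"tx":0.001,"ty":-0.0024,"tz":0.011,"claw":1}]'
python3 - <<'E'
from h import *
import cv2
a=bot.grab_frame('side');cv2.imwrite('pics/s5.png',cv2.resize(a[170:270,220:345],None,fx=6,fy=6,interpolation=cv2.INTER_CUBIC))
print(bot.observe()['force'])
E
```

```text
clock: 3.7
position: [0.5397, 0.0242, 0.1181]
tool_rot: [0.671, 1.568, -0.547]
force: [-0.5, 3.1, 1.0]
grip_width: 0.0002
[0.46817715 1.9034542  0.91452419]
```

View pics/s5.png

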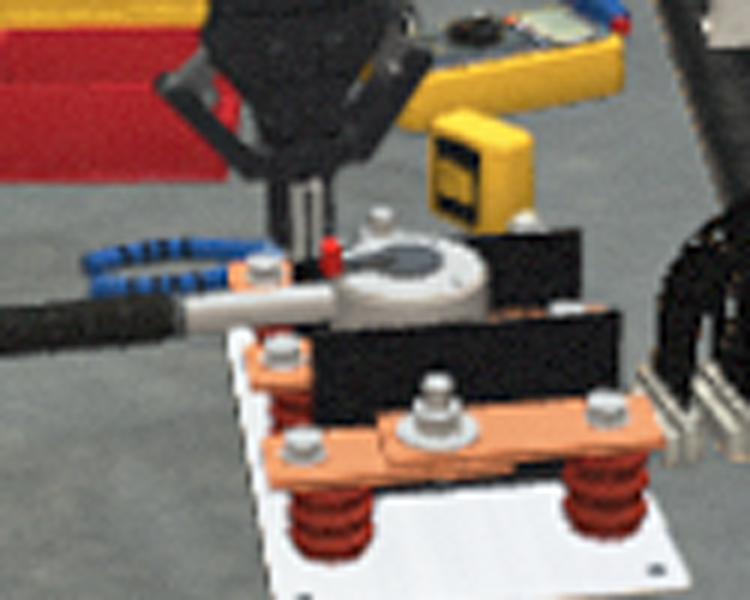

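```bash
cat >> h.py <<'E'
def sd(n,x,y,z,ox=220,oy=170,k=6):
    p=back('side',ox+x/k,oy+y/k,z); r=p[:2]-AX; print(n,p,np.hypot(*r)*1000,np.degrees(np.arctan2(r[1],r[0]))%360)
E
python3 - <<'E'
from h import *
sd('tab4',326,231,.112);sd('j4',178,304,.079)
sd('tab',331,241,.112);sd('j',183,313,.079)
for th in (200,205,210,215,220):
    a=np.radians(th); p=np.array(polar(.044,th,.118))+ .016*np.array([np.sin(a),-np.cos(a),0])
    print(th,cmd(p,th-180))
E
```

```text
tab4 [0.55267676 0.02627602 0.112     ] 33.7403987637204 178.17246194171216
j4 [0.48442348 0.02380653 0.079     ] 101.98604451186634 180.78287855148017
tab [0.55469057 0.0152572  0.112     ] 33.23171796428462 197.40932380992544
j [0.48696381 0.01431186 0.079     ] 100.03053084987047 186.24892104932835
200 "tx":-0.0001,"ty":0.0006,"tz":-0.0017,"wx":0.5,"wy":0.1,"wz":-0.1
205 "tx":-0.0001,"ty":-0.0007,"tz":0.0022,"wx":-4.5,"wy":0.1,"wz":-0.1
210 "tx":-0.0000,"ty":-0.0016,"tz":0.0061,"wx":-9.5,"wy":0.1,"wz":-0.1
215 "tx":-0.0000,"ty":-0.0022,"tz":0.0102,"wx":-14.5,"wy":0.1,"wz":-0.0
220 "tx":-0.0000,"ty":-0.0024,"tz":0.0143,"wx":-19.5,"wy":0.1,"wz":-0.0
```

```bash
python3 -m creep '[{"wx":-5,"wy":0,"wz":0,"tx":0,"ty":-0.0007,"tz":0.003,"claw":1},{"wx":-10,"wy":0,"wz":0,"tx":0,"ty":-0.0016,"tz":0.007,"claw":1},{"wx":-10,"wy":0,"wz":0,"tx":0,"ty":-0.0016,"tz":0.007,"claw":1}]'
python3 - <<'E'
from h import *
import cv2
a=bot.grab_frame('side');cv2.imwrite('pics/s6.png',cv2.resize(a[170:270,220:345],None,fx=6,fy=6,interpolation=cv2.INTER_CUBIC))
print(bot.observe()['force'])
E
```

```text
clock: 4.05
position: [0.5405, 0.0157, 0.1181]
tool_rot: [0.216, 1.568, -0.826]
force: [-0.0, -0.8, -0.1]
grip_width: -0.0003
[-0.26540415  0.81940012  0.23929124]
```

View pics/s6.png

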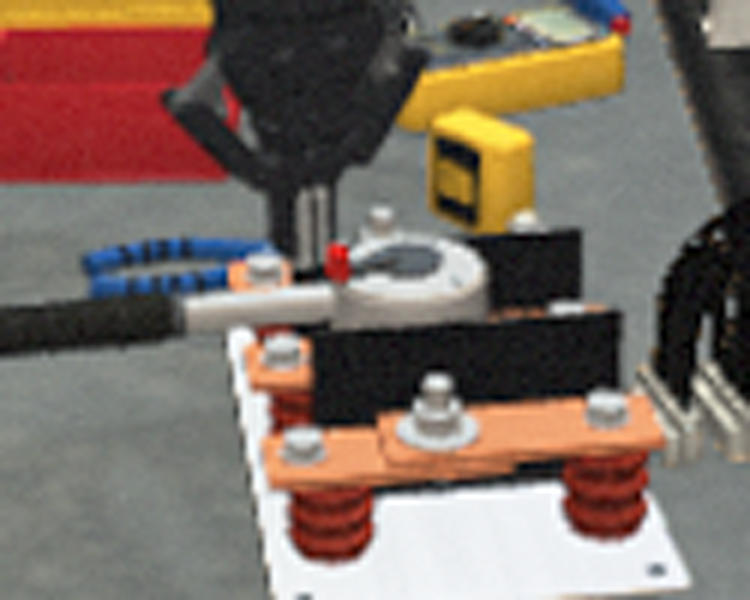

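```bash
python3 - <<'E'
from h import *
sd('tab',339,246,.112);sd('j',183,313,.079)
for th in (210,215,220,225,230,240):
    a=np.radians(th); p=np.array(polar(.044,th,.118))+ .016*np.array([np.sin(a),-np.cos(a),0])
    print(th,cmd(p,th-180))
E
```

```text
tab [0.55813379 0.00963023 0.112     ] 32.27067279253717 208.84713395410284
j [0.48696381 0.01431186 0.079     ] 100.03053084987047 186.24892104932835
210 "tx":0.0001,"ty":0.0004,"tz":-0.0011,"wx":0.2,"wy":0.2,"wz":-0.0
215 "tx":0.0001,"ty":-0.0008,"tz":0.0028,"wx":-4.8,"wy":0.2,"wz":-0.0
220 "tx":0.0001,"ty":-0.0017,"tz":0.0068,"wx":-9.8,"wy":0.2,"wz":-0.0
225 "tx":0.0001,"ty":-0.0023,"tz":0.0108,"wx":-14.8,"wy":0.2,"wz":-0.0
230 "tx":0.0001,"ty":-0.0025,"tz":0.0149,"wx":-19.8,"wy":0.2,"wz":-0.0
240 "tx":0.0001,"ty":-0.0018,"tz":0.0230,"wx":-29.8,"wy":0.2,"wz":0.0
```

```bash
python3 -m creep '[{"wx":-5,"wy":0,"wz":0,"tx":0,"ty":-0.0008,"tz":0.003,"claw":1},{"wx":-10,"wy":0,"wz":0,"tx":0,"ty":-0.0017,"tz":0.007,"claw":1},{"wx":-15,"wy":0,"wz":0,"tx":0,"ty":-0.0023,"tz":0.011,"claw":1},{"wx":-20,"wy":0,"wz":0,"tx":0,"ty":-0.0025,"tz":0.015,"claw":1},{"wx":-25,"wy":0,"wz":0,"tx":0,"ty":-0.0023,"tz":0.019,"claw":1}]'
python3 - <<'E'
from h import *
import cv2
a=bot.grab_frame('side');cv2.imwrite('pics/s7.png',cv2.resize(a[170:270,220:345],None,fx=6,fy=6,interpolation=cv2.INTER_CUBIC))
print(bot.observe()['force'])
for th in (230,235,240,245,250):
    a=np.radians(th); p=np.array(polar(.044,th,.118))+ .016*np.array([np.sin(a),-np.cos(a),0])
    print(th,cmd(p,th-180))
E
```

```text
clock: 4.6
position: [0.5475, -0.0015, 0.1181]
tool_rot: [-0.622, 1.568, -1.232]
force: [-3.2, 2.2, 1.2]
grip_width: -0.0002
[-0.10899776 -1.55735231 -0.23164216]
230 "tx":-0.0000,"ty":0.0022,"tz":-0.0040,"wx":5.4,"wy":0.1,"wz":0.1
235 "tx":-0.0000,"ty":0.0006,"tz":-0.0002,"wx":0.4,"wy":0.1,"wz":0.1
240 "tx":0.0000,"ty":-0.0007,"tz":0.0037,"wx":-4.6,"wy":0.1,"wz":0.1
245 "tx":0.0000,"ty":-0.0016,"tz":0.0076,"wx":-9.6,"wy":0.1,"wz":0.1
250 "tx":0.0000,"ty":-0.0021,"tz":0.0117,"wx":-14.6,"wy":0.1,"wz":0.1
```

View pics/s7.png

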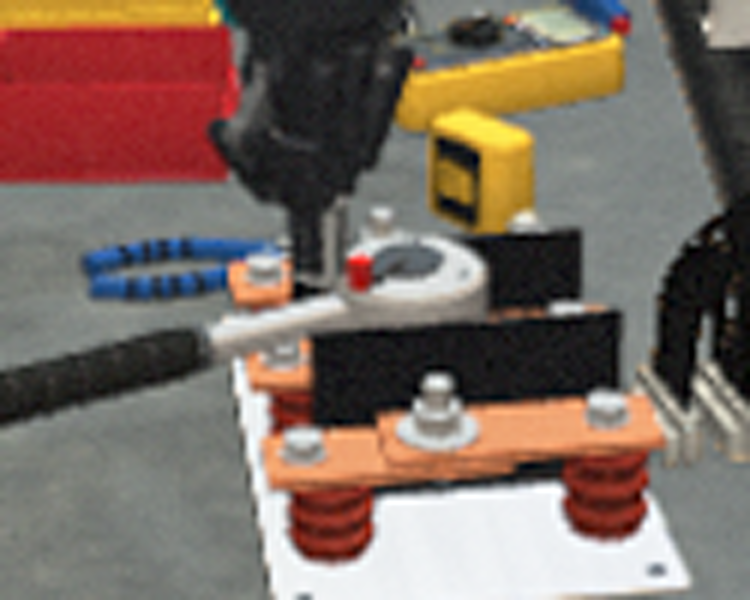

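```bash
python3 - <<'E'
from h import *
sd('tab',359,258,.112);sd('j',210,344,.079)
E
```

```text
tab [ 0.56663307 -0.00370996  0.112     ] 35.02166787336544 235.63796616139308
j [ 0.49976225 -0.01770369  0.079     ] 96.67898415411008 206.34497157555572
```

```bash
python3 -m creep '[{"wx":-5,"wy":0,"wz":0,"tx":0,"ty":-0.0007,"tz":0.0035,"claw":1},{"wx":-8,"wy":0,"wz":0,"tx":0,"ty":-0.0014,"tz":0.0065,"claw":1},{"wx":-8,"wy":0,"wz":0,"tx":0,"ty":-0.0014,"tz":0.0065,"claw":1},{"wx":-8,"wy":0,"wz":0,"tx":0,"ty":-0.0014,"tz":0.0065,"claw":1},{"wx":-8,"wy":0,"wz":0,"tx":0,"ty":-0.0014,"tz":-0.01,"claw":1},{"wx":-8,"wy":0,"wz":0,"tx":-0.05,"ty":-0.0014,"tz":-0.01,"claw":1},{"wx":-8,"wy":0,"wz":0,"tx":-0.1,"ty":-0.0014,"tz":-0.01,"claw":1}]'
python3 - <<'E'
from h import *
import cv2
a=bot.grab_frame('side');cv2.imwrite('pics/s8.png',cv2.resize(a[170:270,220:345],None,fx=6,fy=6,interpolation=cv2.INTER_CUBIC))
s=bot.observe();print(s['force'],s['qpos'])
E
```

```text
clock: 5.35
position: [0.5377, 0.0032, 0.2187]
tool_rot: [-1.774, 1.568, -2.241]
force: [1.7, -0.7, 1.0]
grip_width: -0.0
[ 4.86453499 -0.26632345 11.65504139] [ 0.51607402  0.54012455 -0.88370174  1.82086534  0.49429101  1.00886328
  0.53554592]
```

View pics/s8.png

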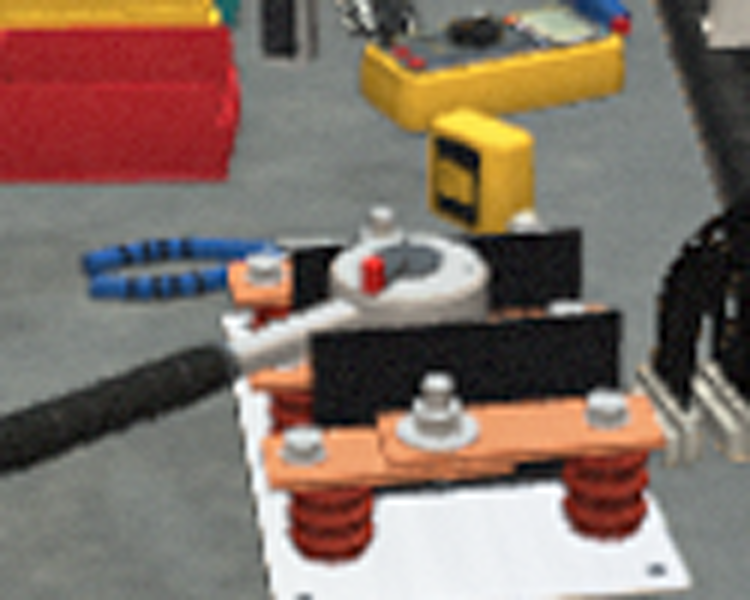

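```bash
python3 - <<'E'
from h import *
import cv2
sd('tab',373,259,.112);sd('j',232,365,.079)
a=bot.grab_frame('top');cv2.imwrite('pics/t8.png',cv2.resize(a[170:290,220:340],None,fx=5,fy=5,interpolation=cv2.INTER_CUBIC))
E
```

```text
tab [ 0.57276192 -0.00521819  0.112     ] 33.335620321830646 245.85079784819715
j [ 0.50970159 -0.03865327  0.079     ] 99.7992256926461 219.77819363204958
```

View pics/t8.png

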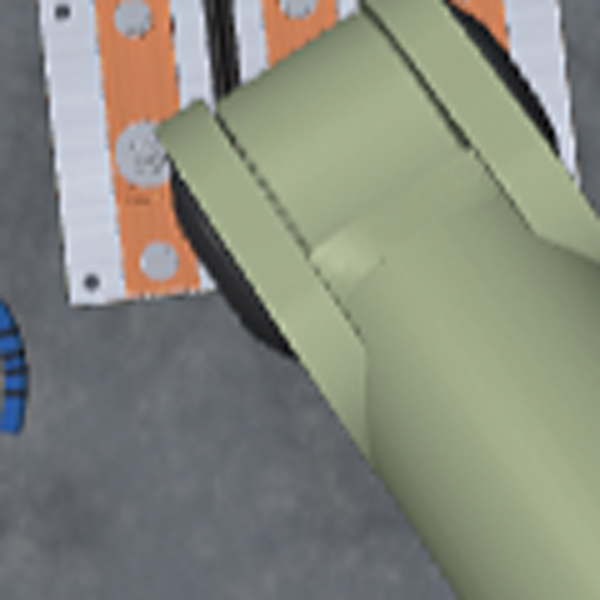

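```bash
python3 - <<'E'
from h import *
sd('a',0,451,.079);sd('b',100,412,.079);sd('c',200,374,.079)
E
```

```text
a [ 0.41561034 -0.10883503  0.079     ] 217.1048079272823 218.1246782882677
b [ 0.45472094 -0.0778732   0.079     ] 167.22278208541897 218.05244510034427
c [ 0.49599243 -0.04615579  0.079     ] 115.1745520815793 218.28290050228085
```

```bash
python3 - <<'E'
from h import *
p=polar(.155,217.5,.16);print(p,cmd(p,127.5))
E
```

```text
[np.float64(0.4634302322548586), np.float64(-0.0691580214963517), 0.16] "tx":0.0630,"ty":-0.0999,"tz":-0.0368,"wx":-64.3,"wy":0.5,"wz":0.2
```

```bash
python3 -m creep '[{"wx":-8,"wy":0,"wz":0,"tx":0,"ty":-0.04,"tz":-0.015,"claw":0.4},{"wx":-16,"wy":0,"wz":0,"tx":0,"ty":-0.08,"tz":-0.03,"claw":0.4},{"wx":-24,"wy":0,"wz":0,"tx":0,"ty":-0.1,"tz":-0.037,"claw":0.4},{"wx":-32,"wy":0,"wz":0,"tx":0.02,"ty":-0.1,"tz":-0.037,"claw":0.4},{"wx":-40,"wy":0,"wz":0,"tx":0.04,"ty":-0.1,"tz":-0.037,"claw":0.4},{"wx":-48,"wy":0,"wz":0,"tx":0.063,"ty":-0.1,"tz":-0.037,"claw":0.4},{"wx":-56,"wy":0,"wz":0,"tx":0.063,"ty":-0.1,"tz":-0.037,"claw":0.4},{"wx":-64,"wy":0.4,"wz":0.2,"tx":0.063,"ty":-0.1,"tz":-0.037,"claw":0.4}]'
python3 -m creep '[{"wx":0,"wy":0,"wz":0,"tx":0,"ty":0,"tz":0,"claw":0.4}]'
python3 - <<'E'
from h import *
import cv2
p=polar(.155,217.5,.16);print(cmd(p,127.5),bot.observe()['qpos'])
c=bot.get_calibration('wrist');np.save('c9.npy',c,allow_pickle=True)
a=bot.grab_frame('wrist');cv2.imwrite('pics/w9.png',a)
a=bot.grab_frame('side');cv2.imwrite('pics/s9.png',cv2.resize(a[150:290,190:345],None,fx=4,fy=4,interpolation=cv2.INTER_CUBIC))
E
```

```text
clock: 6.25
position: [0.4629, -0.0688, 0.1595]
tool_rot: [-0.727, 1.57, -0.076]
force: [-0.5, -0.5, 0.5]
grip_width: 0.0512
clock: 6.35
position: [0.4628, -0.0687, 0.1592]
tool_rot: [0.8, 1.57, 1.451]
force: [0.8, 0.4, 0.9]
grip_width: 0.0512
"tx":-0.0008,"ty":-0.0008,"tz":0.0002,"wx":-0.2,"wy":0.0,"wz":-0.0 [ 0.83407151  0.64147423 -1.10903467  2.04836863  0.73747809  0.92055479
  1.53800538]
```

View pics/w9.png

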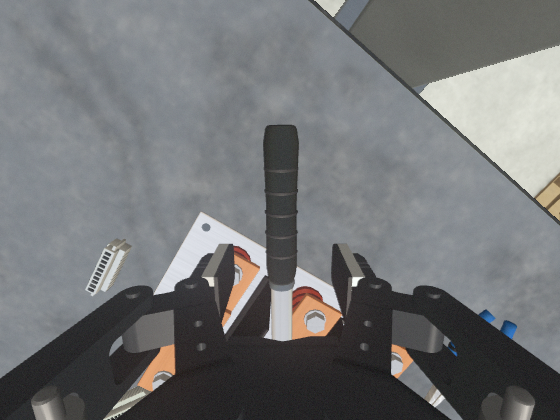

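View pics/s9.png

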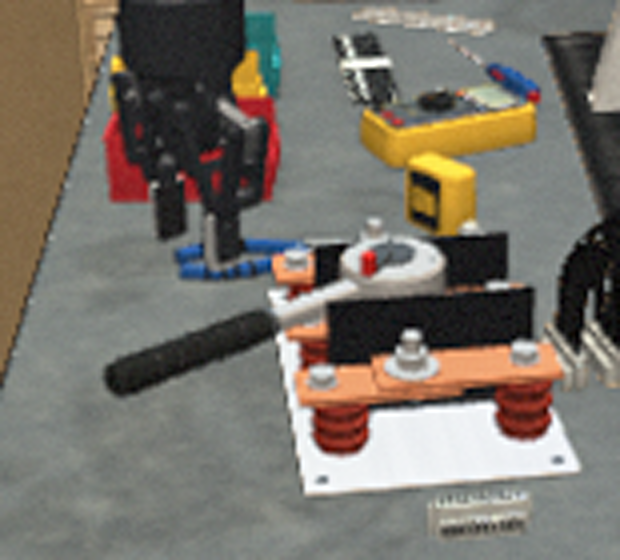

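```bash
python3 -m creep '[{"wx":0,"wy":0,"wz":0,"tx":0.04,"ty":0,"tz":0,"claw":0.4},{"wx":0,"wy":0,"wz":0,"tx":0.083,"ty":0,"tz":0,"claw":0.4},{"wx":0,"wy":0,"wz":0,"tx":0.083,"ty":0,"tz":0,"claw":0.4},{"wx":0,"wy":0,"wz":0,"tx":0.083,"ty":0,"tz":0,"claw":0.55},{"wx":0,"wy":0,"wz":0,"tx":0.083,"ty":0,"tz":0,"claw":0.6}]' 20
cat >> h.py <<'E'
def arc(ths,r=.155,z=.076):
    s=bot.observe()
    for th in ths: print(round(th,1),cmd(polar(r,th,z),th-90,s))
E
python3 - <<'E'
from h import *
arc([217.5,213,209,205,201,197,193,189])
E
```

```text
clock: 6.95
position: [0.4637, -0.0685, 0.0783]
tool_rot: [-0.783, 1.568, -0.139]
force: [0.5, 0.4, 0.3]
grip_width: 0.0344
217.5 "tx":0.0023,"ty":-0.0003,"tz":-0.0006,"wx":-0.6,"wy":0.1,"wz":0.1
213 "tx":0.0022,"ty":0.0118,"tz":-0.0002,"wx":3.9,"wy":0.1,"wz":0.1
209 "tx":0.0022,"ty":0.0226,"tz":0.0009,"wx":7.9,"wy":0.1,"wz":0.1
205 "tx":0.0022,"ty":0.0333,"tz":0.0027,"wx":11.9,"wy":0.1,"wz":0.1
201 "tx":0.0022,"ty":0.0438,"tz":0.0053,"wx":15.9,"wy":0.1,"wz":0.1
197 "tx":0.0022,"ty":0.0540,"tz":0.0087,"wx":19.9,"wy":0.1,"wz":0.1
193 "tx":0.0022,"ty":0.0641,"tz":0.0127,"wx":23.9,"wy":0.1,"wz":0.1
189 "tx":0.0022,"ty":0.0738,"tz":0.0174,"wx":27.9,"wy":0.1,"wz":0.1
```

```bash
python3 -m creep '[{"wx":4,"wy":0,"wz":0,"tx":0.002,"ty":0.012,"tz":0,"claw":0.65},{"wx":8,"wy":0,"wz":0,"tx":0.002,"ty":0.0225,"tz":0.001,"claw":0.65},{"wx":12,"wy":0,"wz":0,"tx":0.002,"ty":0.0335,"tz":0.003,"claw":0.65},{"wx":16,"wy":0,"wz":0,"tx":0.002,"ty":0.044,"tz":0.0055,"claw":0.65},{"wx":20,"wy":0,"wz":0,"tx":0.002,"ty":0.054,"tz":0.0085,"claw":0.65},{"wx":20,"wy":0,"wz":0,"tx":0.002,"ty":0.054,"tz":0.0085,"claw":0.65}]'
cat >> h.py <<'E'
def torq():
    s=bot.observe();r=s['position'][:2]-AX;R=np.hypot(*r);t=np.array([r[1],-r[0]])/R  # clockwise tangent
    print('th %.1f r %.4f z %.4f  resist %.2f N  torque %.2f'%(np.degrees(np.arctan2(r[1],r[0]))%360,R,s['position'][2],-s['force'][:2]@t,-s['force'][:2]@t*R), 'F',s['force'].round(1),'grip %.4f'%s['grip_width'])
def reads(n=4):
    torq()
    for i in range(n): bot.grab_frame('wrist'); torq()
E
python3 - <<'E'
from h import *
reads(3)
arc([201,197,193,189,185,181,177,173])
E
```

```text
clock: 7.55
position: [0.4388, -0.0196, 0.0779]
tool_rot: [-0.518, 1.565, -0.224]
force: [0.5, -1.6, 0.2]
grip_width: 0.0299
th 196.9 r 0.1543 z 0.0779  resist 1.66 N  torque 0.26 F [ 0.5 -1.6  0.2] grip 0.0299
th 197.1 r 0.1544 z 0.0776  resist 0.83 N  torque 0.13 F [ 0.5 -0.7  0.9] grip 0.0297
th 197.3 r 0.1545 z 0.0773  resist 1.12 N  torque 0.17 F [ 0.8 -0.9  0.6] grip 0.0297
th 197.3 r 0.1547 z 0.0769  resist -0.32 N  torque -0.05 F [-0.3  0.3 -0. ] grip 0.0300
201 "tx":0.0010,"ty":-0.0100,"tz":0.0001,"wx":-4.0,"wy":0.2,"wz":0.1
197 "tx":0.0009,"ty":0.0008,"tz":-0.0003,"wx":-0.0,"wy":0.2,"wz":0.1
193 "tx":0.0009,"ty":0.0116,"tz":0.0001,"wx":4.0,"wy":0.2,"wz":0.1
189 "tx":0.0009,"ty":0.0224,"tz":0.0012,"wx":8.0,"wy":0.2,"wz":0.1
185 "tx":0.0009,"ty":0.0331,"tz":0.0031,"wx":12.0,"wy":0.2,"wz":0.1
181 "tx":0.0009,"ty":0.0436,"tz":0.0057,"wx":16.0,"wy":0.2,"wz":0.1
177 "tx":0.0009,"ty":0.0538,"tz":0.0090,"wx":20.0,"wy":0.2,"wz":0.1
173 "tx":0.0009,"ty":0.0639,"tz":0.0130,"wx":24.0,"wy":0.2,"wz":0.1
```

```bash
python3 -m creep '[{"wx":4,"wy":0.2,"wz":0.1,"tx":0.001,"ty":0.0115,"tz":0,"claw":0.65},{"wx":8,"wy":0.2,"wz":0.1,"tx":0.001,"ty":0.0225,"tz":0.001,"claw":0.65},{"wx":11,"wy":0.2,"wz":0.1,"tx":0.001,"ty":0.0305,"tz":0.0026,"claw":0.65},{"wx":12,"wy":0.2,"wz":0.1,"tx":0.001,"ty":0.033,"tz":0.003,"claw":0.65},{"wx":13,"wy":0.2,"wz":0.1,"tx":0.001,"ty":0.0357,"tz":0.0037,"claw":0.65}]'
python3 - <<'E'
from h import *
reads(3)
arc([189,185,181,177,173,169,165])
E
```

```text
clock: 8.2
position: [0.432, 0.0139, 0.076]
tool_rot: [-0.792, 1.57, -0.723]
force: [-0.6, -2.4, 1.2]
grip_width: 0.0301
th 184.2 r 0.1548 z 0.0760  resist 2.36 N  torque 0.37 F [-0.6 -2.4  1.2] grip 0.0301
th 184.0 r 0.1548 z 0.0760  resist 0.67 N  torque 0.10 F [-0.8 -0.7  1.2] grip 0.0297
th 184.1 r 0.1548 z 0.0760  resist 1.46 N  torque 0.23 F [-0.5 -1.5  0.4] grip 0.0299
th 184.1 r 0.1548 z 0.0759  resist 1.23 N  torque 0.19 F [-0.5 -1.3  0.4] grip 0.0295
189 "tx":-0.0001,"ty":-0.0133,"tz":0.0004,"wx":-5.0,"wy":0.0,"wz":-0.0
185 "tx":-0.0001,"ty":-0.0025,"tz":-0.0002,"wx":-1.0,"wy":0.0,"wz":-0.0
181 "tx":-0.0001,"ty":0.0084,"tz":0.0000,"wx":3.0,"wy":0.0,"wz":-0.0
177 "tx":-0.0001,"ty":0.0191,"tz":0.0010,"wx":7.0,"wy":0.0,"wz":-0.0
173 "tx":-0.0001,"ty":0.0298,"tz":0.0026,"wx":11.0,"wy":0.0,"wz":-0.0
169 "tx":-0.0001,"ty":0.0404,"tz":0.0051,"wx":15.0,"wy":0.0,"wz":-0.0
165 "tx":-0.0001,"ty":0.0507,"tz":0.0082,"wx":19.0,"wy":0.0,"wz":-0.0
```

```bash
python3 -m creep '[{"wx":4,"wy":0,"wz":0,"tx":0,"ty":0.011,"tz":0.0003,"claw":0.65},{"wx":8,"wy":0,"wz":0,"tx":0,"ty":0.0218,"tz":0.0013,"claw":0.65},{"wx":11,"wy":0,"wz":0,"tx":0,"ty":0.03,"tz":0.0026,"claw":0.65},{"wx":12,"wy":0,"wz":0,"tx":0,"ty":0.0325,"tz":0.003,"claw":0.65},{"wx":13,"wy":0,"wz":0,"tx":0,"ty":0.035,"tz":0.0037,"claw":0.65}]'
python3 - <<'E'
from h import *
reads(2)
arc([171,169,165,161,157])
E
```

```text
clock: 8.85
position: [0.4333, 0.049, 0.0759]
tool_rot: [-0.222, 1.571, -0.379]
force: [-0.6, -2.3, -0.2]
grip_width: 0.0296
th 171.2 r 0.1550 z 0.0759  resist 2.41 N  torque 0.37 F [-0.6 -2.3 -0.2] grip 0.0296
th 171.0 r 0.1550 z 0.0759  resist 1.87 N  torque 0.29 F [-0.2 -1.9  0.5] grip 0.0299
th 171.1 r 0.1550 z 0.0759  resist 0.75 N  torque 0.12 F [-0.4 -0.7  0.5] grip 0.0300
171 "tx":-0.0001,"ty":0.0002,"tz":-0.0000,"wx":0.0,"wy":0.0,"wz":-0.0
169 "tx":-0.0001,"ty":0.0057,"tz":0.0001,"wx":2.0,"wy":0.0,"wz":-0.0
165 "tx":-0.0001,"ty":0.0164,"tz":0.0008,"wx":6.0,"wy":0.0,"wz":-0.0
161 "tx":-0.0001,"ty":0.0272,"tz":0.0023,"wx":10.0,"wy":0.0,"wz":-0.0
157 "tx":-0.0001,"ty":0.0377,"tz":0.0046,"wx":14.0,"wy":0.0,"wz":-0.0
```

```bash
python3 -m creep '[{"wx":4,"wy":0,"wz":0,"tx":0,"ty":0.011,"tz":0.0003,"claw":0.65},{"wx":8,"wy":0,"wz":0,"tx":0,"ty":0.0218,"tz":0.0013,"claw":0.65},{"wx":11,"wy":0,"wz":0,"tx":0,"ty":0.03,"tz":0.0028,"claw":0.65},{"wx":12,"wy":0,"wz":0,"tx":0,"ty":0.0325,"tz":0.0034,"claw":0.65},{"wx":13,"wy":0,"wz":0,"tx":0,"ty":0.035,"tz":0.004,"claw":0.65}]'
python3 - <<'E'
from h import *
reads(2)
print(bot.observe()['qpos'])
arc([162,170,178,186,194,202,210])
E
```

```text
clock: 9.45
position: [0.4424, 0.0827, 0.0758]
tool_rot: [-2.156, 1.57, -2.54]
force: [-1.8, -1.7, 1.2]
grip_width: 0.03
th 158.2 r 0.1550 z 0.0758  resist 2.21 N  torque 0.34 F [-1.8 -1.7  1.2] grip 0.0300
th 158.1 r 0.1550 z 0.0758  resist 1.06 N  torque 0.16 F [-1.2 -0.6 -0.8] grip 0.0295
th 158.1 r 0.1549 z 0.0759  resist 1.40 N  torque 0.22 F [-0.8 -1.2 -0.2] grip 0.0295
[ 0.25410182  0.65211618 -0.75036362  2.14865053  0.77410084  0.63329029
  0.1364067 ]
162 "tx":-0.0001,"ty":-0.0105,"tz":0.0003,"wx":-4.0,"wy":0.0,"wz":-0.0
170 "tx":-0.0001,"ty":-0.0319,"tz":0.0033,"wx":-12.0,"wy":0.0,"wz":-0.0
178 "tx":-0.0001,"ty":-0.0527,"tz":0.0092,"wx":-20.0,"wy":0.0,"wz":-0.0
186 "tx":-0.0002,"ty":-0.0725,"tz":0.0180,"wx":-28.0,"wy":0.0,"wz":-0.0
194 "tx":-0.0002,"ty":-0.0908,"tz":0.0295,"wx":-36.0,"wy":0.0,"wz":-0.0
202 "tx":-0.0002,"ty":-0.1074,"tz":0.0434,"wx":-44.0,"wy":0.0,"wz":-0.0
210 "tx":-0.0002,"ty":-0.1219,"tz":0.0594,"wx":-52.0,"wy":0.0,"wz":-0.0
```

```bash
python3 -m creep '[{"wx":-7,"wy":0,"wz":0,"tx":0,"ty":-0.0186,"tz":0.001,"claw":0.65},{"wx":-14,"wy":0,"wz":0,"tx":0,"ty":-0.0372,"tz":0.0045,"claw":0.65},{"wx":-21,"wy":0,"wz":0,"tx":0,"ty":-0.0553,"tz":0.0102,"claw":0.65},{"wx":-28,"wy":0,"wz":0,"tx":0,"ty":-0.0725,"tz":0.018,"claw":0.65},{"wx":-36,"wy":0,"wz":0,"tx":0,"ty":-0.0908,"tz":0.0295,"claw":0.65},{"wx":-44,"wy":0,"wz":0,"tx":0,"ty":-0.1074,"tz":0.0434,"claw":0.65},{"wx":-52,"wy":0,"wz":0,"tx":0,"ty":-0.1219,"tz":0.0594,"claw":0.65},{"wx":-57,"wy":0,"wz":0,"tx":0,"ty":-0.13,"tz":0.0703,"claw":0.65}]'
python3 - <<'E'
from h import *
reads(1)
arc([215,211,207,203,199,195,191,187,183,179])
E
```

```text
clock: 10.35
position: [0.4596, -0.0658, 0.0758]
tool_rot: [-0.029, 1.57, 0.587]
force: [-0.0, 2.2, -0.6]
grip_width: 0.0298
th 215.7 r 0.1561 z 0.0758  resist -1.80 N  torque -0.28 F [-0.   2.2 -0.6] grip 0.0298
th 216.2 r 0.1563 z 0.0756  resist 2.26 N  torque 0.35 F [-0.2 -3.  -1.3] grip 0.0296
215 "tx":-0.0004,"ty":0.0034,"tz":0.0013,"wx":0.5,"wy":0.0,"wz":0.0
211 "tx":-0.0004,"ty":0.0142,"tz":0.0017,"wx":4.5,"wy":0.0,"wz":0.0
207 "tx":-0.0004,"ty":0.0249,"tz":0.0029,"wx":8.5,"wy":0.0,"wz":0.0
203 "tx":-0.0004,"ty":0.0356,"tz":0.0049,"wx":12.5,"wy":0.0,"wz":0.0
199 "tx":-0.0004,"ty":0.0460,"tz":0.0076,"wx":16.5,"wy":0.0,"wz":0.0
195 "tx":-0.0004,"ty":0.0563,"tz":0.0110,"wx":20.5,"wy":0.0,"wz":0.0
191 "tx":-0.0004,"ty":0.0663,"tz":0.0152,"wx":24.5,"wy":0.0,"wz":0.0
187 "tx":-0.0004,"ty":0.0760,"tz":0.0200,"wx":28.5,"wy":0.0,"wz":0.0
183 "tx":-0.0004,"ty":0.0853,"tz":0.0255,"wx":32.5,"wy":0.0,"wz":0.0
179 "tx":-0.0004,"ty":0.0942,"tz":0.0316,"wx":36.5,"wy":0.0,"wz":0.0
```

```bash
python3 -m creep '[{"wx":4,"wy":0,"wz":0,"tx":0,"ty":0.013,"tz":0.0017,"claw":0.65},{"wx":8,"wy":0,"wz":0,"tx":0,"ty":0.0236,"tz":0.0027,"claw":0.65},{"wx":12,"wy":0,"wz":0,"tx":0,"ty":0.0343,"tz":0.0046,"claw":0.65},{"wx":15,"wy":0,"wz":0,"tx":0,"ty":0.042,"tz":0.0066,"claw":0.65},{"wx":18,"wy":0,"wz":0,"tx":0,"ty":0.05,"tz":0.0089,"claw":0.65},{"wx":19,"wy":0,"wz":0,"tx":0,"ty":0.0525,"tz":0.0098,"claw":0.65},{"wx":20,"wy":0,"wz":0,"tx":0,"ty":0.055,"tz":0.0106,"claw":0.65}]'
python3 - <<'E'
from h import *
reads(2)
arc([195,191,187,183,179])
E
```

```text
clock: 11.1
position: [0.437, -0.0164, 0.0756]
tool_rot: [-1.042, 1.57, -0.772]
force: [0.1, -2.4, 0.3]
grip_width: 0.03
th 195.6 r 0.1551 z 0.0756  resist 2.36 N  torque 0.37 F [ 0.1 -2.4  0.3] grip 0.0300
th 195.4 r 0.1550 z 0.0756  resist 1.25 N  torque 0.19 F [-1.1 -1.6  0.6] grip 0.0298
th 195.5 r 0.1549 z 0.0756  resist 1.67 N  torque 0.26 F [-0.6 -1.9  0.2] grip 0.0301
195 "tx":-0.0004,"ty":0.0014,"tz":-0.0001,"wx":0.5,"wy":0.0,"wz":0.0
191 "tx":-0.0004,"ty":0.0122,"tz":0.0004,"wx":4.5,"wy":0.0,"wz":0.0
187 "tx":-0.0004,"ty":0.0230,"tz":0.0016,"wx":8.5,"wy":0.0,"wz":0.0
183 "tx":-0.0004,"ty":0.0336,"tz":0.0036,"wx":12.5,"wy":0.0,"wz":0.0
179 "tx":-0.0004,"ty":0.0441,"tz":0.0063,"wx":16.5,"wy":0.0,"wz":0.0
```

```bash
python3 -m creep '[{"wx":3,"wy":0,"wz":0,"tx":0,"ty":0.0082,"tz":0.0002,"claw":0.65},{"wx":6,"wy":0,"wz":0,"tx":0,"ty":0.0163,"tz":0.0008,"claw":0.65},{"wx":8,"wy":0,"wz":0,"tx":0,"ty":0.0217,"tz":0.0014,"claw":0.65},{"wx":9,"wy":0,"wz":0,"tx":0,"ty":0.0243,"tz":0.0019,"claw":0.65},{"wx":10,"wy":0,"wz":0,"tx":0,"ty":0.027,"tz":0.0023,"claw":0.65}]'
python3 - <<'E'
from h import *
reads(2)
arc([185,181,177,173])
E
```

```text
clock: 11.7
position: [0.4322, 0.0102, 0.0756]
tool_rot: [-0.496, 1.57, -0.401]
force: [0.6, -1.8, -0.4]
grip_width: 0.0298
th 185.6 r 0.1550 z 0.0756  resist 1.82 N  torque 0.28 F [ 0.6 -1.8 -0.4] grip 0.0298
th 185.4 r 0.1549 z 0.0756  resist 1.00 N  torque 0.15 F [-0.6 -1.1 -0.6] grip 0.0300
th 185.4 r 0.1549 z 0.0756  resist 1.88 N  torque 0.29 F [-0.1 -1.9 -0.2] grip 0.0297
185 "tx":-0.0004,"ty":0.0012,"tz":-0.0001,"wx":0.5,"wy":0.0,"wz":0.0
181 "tx":-0.0004,"ty":0.0120,"tz":0.0004,"wx":4.5,"wy":0.0,"wz":-0.0
177 "tx":-0.0004,"ty":0.0228,"tz":0.0016,"wx":8.5,"wy":0.0,"wz":-0.0
173 "tx":-0.0004,"ty":0.0334,"tz":0.0036,"wx":12.5,"wy":0.0,"wz":-0.0
```

```bash
python3 -m creep '[{"wx":3,"wy":0,"wz":0,"tx":0,"ty":0.0082,"tz":0.0002,"claw":0.65},{"wx":6,"wy":0,"wz":0,"tx":0,"ty":0.0163,"tz":0.0008,"claw":0.65},{"wx":9,"wy":0,"wz":0,"tx":0,"ty":0.0243,"tz":0.0018,"claw":0.65},{"wx":12,"wy":0,"wz":0,"tx":0,"ty":0.0322,"tz":0.0033,"claw":0.65},{"wx":13,"wy":0,"wz":0,"tx":0,"ty":0.0348,"tz":0.0038,"claw":0.65},{"wx":14,"wy":0,"wz":0,"tx":0,"ty":0.0374,"tz":0.0045,"claw":0.65}]'
python3 - <<'E'
from h import *
reads(2)
arc([171,167,163,159,155])
E
```

```text
clock: 12.4
position: [0.4331, 0.0479, 0.0756]
tool_rot: [-0.44, 1.57, -0.589]
force: [-0.6, -2.6, 0.8]
grip_width: 0.03
th 171.6 r 0.1550 z 0.0756  resist 2.62 N  torque 0.41 F [-0.6 -2.6  0.8] grip 0.0300
th 171.4 r 0.1550 z 0.0756  resist 1.86 N  torque 0.29 F [-1.  -1.7 -1.4] grip 0.0296
th 171.5 r 0.1550 z 0.0756  resist 2.51 N  torque 0.39 F [-1.  -2.4 -0.2] grip 0.0298
171 "tx":-0.0004,"ty":0.0013,"tz":-0.0000,"wx":0.5,"wy":0.0,"wz":-0.0
167 "tx":-0.0004,"ty":0.0122,"tz":0.0005,"wx":4.5,"wy":0.0,"wz":-0.0
163 "tx":-0.0004,"ty":0.0229,"tz":0.0017,"wx":8.5,"wy":0.0,"wz":-0.0
159 "tx":-0.0004,"ty":0.0335,"tz":0.0037,"wx":12.5,"wy":0.0,"wz":-0.0
155 "tx":-0.0004,"ty":0.0440,"tz":0.0064,"wx":16.5,"wy":0.0,"wz":-0.0
```

```bash
python3 -m creep '[{"wx":3,"wy":0,"wz":0,"tx":0,"ty":0.0082,"tz":0.0002,"claw":0.65},{"wx":6,"wy":0,"wz":0,"tx":0,"ty":0.0163,"tz":0.0008,"claw":0.65},{"wx":9,"wy":0,"wz":0,"tx":0,"ty":0.0243,"tz":0.0018,"claw":0.65},{"wx":12,"wy":0,"wz":0,"tx":0,"ty":0.0322,"tz":0.0033,"claw":0.65},{"wx":13,"wy":0,"wz":0,"tx":0,"ty":0.0348,"tz":0.0038,"claw":0.65},{"wx":14,"wy":0,"wz":0,"tx":0,"ty":0.0374,"tz":0.0045,"claw":0.65}]'
python3 - <<'E'
from h import *
reads(2)
arc([158,167,163,159,155])
E
```

```text
clock: 13.1
position: [0.4429, 0.084, 0.0755]
tool_rot: [-0.91, 1.57, -1.303]
force: [-1.7, -3.5, 1.0]
grip_width: 0.03
th 157.7 r 0.1551 z 0.0755  resist 3.93 N  torque 0.61 F [-1.7 -3.5  1. ] grip 0.0300
th 157.6 r 0.1551 z 0.0755  resist 2.53 N  torque 0.39 F [-1.8 -2.  -0.3] grip 0.0298
th 157.6 r 0.1551 z 0.0755  resist 2.92 N  torque 0.45 F [-1.  -2.7 -1.6] grip 0.0296
158 "tx":-0.0005,"ty":-0.0010,"tz":0.0001,"wx":-0.5,"wy":0.0,"wz":-0.0
167 "tx":-0.0005,"ty":-0.0253,"tz":0.0023,"wx":-9.5,"wy":0.0,"wz":-0.0
163 "tx":-0.0005,"ty":-0.0145,"tz":0.0008,"wx":-5.5,"wy":0.0,"wz":-0.0
159 "tx":-0.0005,"ty":-0.0037,"tz":0.0002,"wx":-1.5,"wy":0.0,"wz":-0.0
155 "tx":-0.0005,"ty":0.0071,"tz":0.0003,"wx":2.5,"wy":0.0,"wz":-0.0
```

```bash
python3 -m creep '[{"wx":-7,"wy":0,"wz":0,"tx":0,"ty":-0.0186,"tz":0.001,"claw":0.65},{"wx":-14,"wy":0,"wz":0,"tx":0,"ty":-0.0372,"tz":0.0045,"claw":0.65},{"wx":-21,"wy":0,"wz":0,"tx":0,"ty":-0.0553,"tz":0.0102,"claw":0.65},{"wx":-28,"wy":0,"wz":0,"tx":0,"ty":-0.0725,"tz":0.018,"claw":0.65},{"wx":-36,"wy":0,"wz":0,"tx":0,"ty":-0.0908,"tz":0.0295,"claw":0.65},{"wx":-44,"wy":0,"wz":0,"tx":0,"ty":-0.1074,"tz":0.0434,"claw":0.65},{"wx":-52,"wy":0,"wz":0,"tx":0,"ty":-0.1219,"tz":0.0594,"claw":0.65},{"wx":-57,"wy":0,"wz":0,"tx":0,"ty":-0.13,"tz":0.0703,"claw":0.65}]'
python3 - <<'E'
from h import *
reads(2)
arc([211,207,203,199,195,191])
E
```

```text
clock: 14.0
position: [0.4587, -0.0643, 0.0756]
tool_rot: [-0.186, 1.57, 0.422]
force: [0.0, 0.1, -0.5]
grip_width: 0.0301
th 215.0 r 0.1560 z 0.0756  resist -0.06 N  torque -0.01 F [ 0.   0.1 -0.5] grip 0.0301
th 215.6 r 0.1561 z 0.0754  resist 2.81 N  torque 0.44 F [ 0.6 -3.  -0.7] grip 0.0299
th 215.0 r 0.1558 z 0.0754  resist -0.83 N  torque -0.13 F [ 0.7  1.5 -0.3] grip 0.0299
211 "tx":-0.0006,"ty":0.0109,"tz":0.0011,"wx":3.5,"wy":0.1,"wz":-0.0
207 "tx":-0.0006,"ty":0.0217,"tz":0.0021,"wx":7.5,"wy":0.1,"wz":-0.0
203 "tx":-0.0006,"ty":0.0324,"tz":0.0039,"wx":11.5,"wy":0.1,"wz":-0.0
199 "tx":-0.0006,"ty":0.0429,"tz":0.0064,"wx":15.5,"wy":0.1,"wz":-0.0
195 "tx":-0.0006,"ty":0.0532,"tz":0.0097,"wx":19.5,"wy":0.1,"wz":-0.0
191 "tx":-0.0006,"ty":0.0633,"tz":0.0136,"wx":23.5,"wy":0.1,"wz":-0.0
```

```bash
python3 -m creep '[{"wx":4,"wy":0,"wz":0,"tx":0,"ty":0.012,"tz":0.0012,"claw":0.65},{"wx":8,"wy":0,"wz":0,"tx":0,"ty":0.023,"tz":0.0023,"claw":0.65},{"wx":11,"wy":0,"wz":0,"tx":0,"ty":0.031,"tz":0.0037,"claw":0.65},{"wx":14,"wy":0,"wz":0,"tx":0,"ty":0.039,"tz":0.0055,"claw":0.65},{"wx":16,"wy":0,"wz":0,"tx":0,"ty":0.0442,"tz":0.0068,"claw":0.65},{"wx":17,"wy":0,"wz":0,"tx":0,"ty":0.0468,"tz":0.0076,"claw":0.65},{"wx":18,"wy":0,"wz":0,"tx":0,"ty":0.0493,"tz":0.0084,"claw":0.65}]'
python3 - <<'E'
from h import *
reads(3)
arc([195,191,187,183,179])
E
```

```text
clock: 14.8
position: [0.4375, -0.0189, 0.0754]
tool_rot: [-0.421, 1.57, -0.135]
force: [1.5, -5.9, -1.8]
grip_width: 0.0298
th 196.5 r 0.1553 z 0.0754  resist 6.11 N  torque 0.95 F [ 1.5 -5.9 -1.8] grip 0.0298
th 196.4 r 0.1553 z 0.0755  resist 4.22 N  torque 0.66 F [ 0.3 -4.3 -3.2] grip 0.0297
th 196.4 r 0.1553 z 0.0754  resist 4.54 N  torque 0.70 F [ 0.5 -4.6 -2.7] grip 0.0297
th 196.5 r 0.1553 z 0.0754  resist 4.59 N  torque 0.71 F [ 0.2 -4.7 -2.2] grip 0.0293
195 "tx":-0.0006,"ty":0.0040,"tz":0.0003,"wx":1.4,"wy":0.1,"wz":0.0
191 "tx":-0.0006,"ty":0.0148,"tz":0.0010,"wx":5.4,"wy":0.1,"wz":0.0
187 "tx":-0.0006,"ty":0.0255,"tz":0.0024,"wx":9.4,"wy":0.1,"wz":0.0
183 "tx":-0.0006,"ty":0.0361,"tz":0.0045,"wx":13.4,"wy":0.1,"wz":0.0
179 "tx":-0.0006,"ty":0.0465,"tz":0.0074,"wx":17.4,"wy":0.1,"wz":0.0
```

```bash
python3 -m creep '[{"wx":2,"wy":0,"wz":0,"tx":0,"ty":0.0055,"tz":0.0004,"claw":0.65},{"wx":4,"wy":0,"wz":0,"tx":0,"ty":0.011,"tz":0.0008,"claw":0.65},{"wx":6,"wy":0,"wz":0,"tx":0,"ty":0.0163,"tz":0.0012,"claw":0.65},{"wx":8,"wy":0,"wz":0,"tx":0,"ty":0.0217,"tz":0.0018,"claw":0.65},{"wx":9,"wy":0,"wz":0,"tx":0,"ty":0.0243,"tz":0.0022,"claw":0.65},{"wx":10,"wy":0,"wz":0,"tx":0,"ty":0.027,"tz":0.0026,"claw":0.65}]'
python3 - <<'E'
from h import *
reads(4)
arc([187,185,183,181,179,177])
E
```

```text
clock: 15.55
position: [0.4321, 0.0077, 0.0755]
tool_rot: [-0.748, 1.569, -0.638]
force: [1.9, -6.5, -3.9]
grip_width: 0.03
th 186.5 r 0.1553 z 0.0755  resist 6.63 N  torque 1.03 F [ 1.9 -6.5 -3.9] grip 0.0300
th 186.3 r 0.1553 z 0.0755  resist 5.58 N  torque 0.87 F [ 2.1 -5.4 -4. ] grip 0.0295
th 186.4 r 0.1554 z 0.0755  resist 5.18 N  torque 0.81 F [ 1.4 -5.1 -1.6] grip 0.0297
th 186.4 r 0.1553 z 0.0755  resist 5.97 N  torque 0.93 F [ 1.  -5.9 -1.6] grip 0.0298
th 186.4 r 0.1553 z 0.0755  resist 5.56 N  torque 0.86 F [ 1.1 -5.5 -2. ] grip 0.0300
187 "tx":-0.0005,"ty":-0.0015,"tz":0.0003,"wx":-0.6,"wy":0.1,"wz":0.0
185 "tx":-0.0005,"ty":0.0039,"tz":0.0004,"wx":1.4,"wy":0.1,"wz":0.0
183 "tx":-0.0005,"ty":0.0093,"tz":0.0006,"wx":3.4,"wy":0.1,"wz":0.0
181 "tx":-0.0005,"ty":0.0147,"tz":0.0010,"wx":5.4,"wy":0.1,"wz":0.0
179 "tx":-0.0005,"ty":0.0201,"tz":0.0016,"wx":7.4,"wy":0.1,"wz":0.0
177 "tx":-0.0005,"ty":0.0254,"tz":0.0024,"wx":9.4,"wy":0.1,"wz":0.0
```

```bash
python3 -m creep '[{"wx":2,"wy":0,"wz":0,"tx":0,"ty":0.0055,"tz":0.0004,"claw":0.65},{"wx":4,"wy":0,"wz":0,"tx":0,"ty":0.011,"tz":0.0008,"claw":0.65},{"wx":6,"wy":0,"wz":0,"tx":0,"ty":0.0163,"tz":0.0012,"claw":0.65},{"wx":8,"wy":0,"wz":0,"tx":0,"ty":0.0217,"tz":0.0018,"claw":0.65},{"wx":9,"wy":0,"wz":0,"tx":0,"ty":0.0243,"tz":0.0022,"claw":0.65},{"wx":10,"wy":0,"wz":0,"tx":0,"ty":0.027,"tz":0.0026,"claw":0.65}]'
python3 - <<'E'
from h import *
reads(5)
arc([175,173,171,169,167,165])
E
```

```text
clock: 16.35
position: [0.4313, 0.0346, 0.0755]
tool_rot: [-0.979, 1.569, -1.045]
force: [1.6, -7.4, -2.8]
grip_width: 0.0299
th 176.5 r 0.1553 z 0.0755  resist 7.27 N  torque 1.13 F [ 1.6 -7.4 -2.8] grip 0.0299
th 176.4 r 0.1554 z 0.0755  resist 7.04 N  torque 1.09 F [ 1.1 -7.1 -3.8] grip 0.0300
th 176.4 r 0.1554 z 0.0755  resist 6.34 N  torque 0.98 F [ 1.4 -6.4 -3.6] grip 0.0304
th 176.5 r 0.1553 z 0.0755  resist 5.95 N  torque 0.92 F [ 0.8 -6.  -2.2] grip 0.0298
th 176.5 r 0.1554 z 0.0755  resist 6.32 N  torque 0.98 F [ 0.9 -6.4 -3.6] grip 0.0302
th 176.5 r 0.1554 z 0.0754  resist 6.68 N  torque 1.04 F [ 2.5 -6.8 -3.1] grip 0.0297
175 "tx":-0.0006,"ty":0.0042,"tz":0.0004,"wx":1.3,"wy":0.1,"wz":0.1
173 "tx":-0.0006,"ty":0.0096,"tz":0.0006,"wx":3.3,"wy":0.1,"wz":0.1
171 "tx":-0.0006,"ty":0.0150,"tz":0.0010,"wx":5.3,"wy":0.1,"wz":0.1
169 "tx":-0.0006,"ty":0.0203,"tz":0.0016,"wx":7.3,"wy":0.1,"wz":0.1
167 "tx":-0.0006,"ty":0.0257,"tz":0.0024,"wx":9.3,"wy":0.1,"wz":0.1
165 "tx":-0.0006,"ty":0.0310,"tz":0.0034,"wx":11.3,"wy":0.1,"wz":0.1
```

```bash
python3 -m creep '[{"wx":2,"wy":0,"wz":0,"tx":0,"ty":0.0055,"tz":0.0004,"claw":0.65},{"wx":4,"wy":0,"wz":0,"tx":0,"ty":0.011,"tz":0.0008,"claw":0.65},{"wx":6,"wy":0,"wz":0,"tx":0,"ty":0.0163,"tz":0.0012,"claw":0.65},{"wx":8,"wy":0,"wz":0,"tx":0,"ty":0.0217,"tz":0.0018,"claw":0.65},{"wx":9,"wy":0,"wz":0,"tx":0,"ty":0.0243,"tz":0.0022,"claw":0.65},{"wx":10,"wy":0,"wz":0,"tx":0,"ty":0.027,"tz":0.0026,"claw":0.65}]'
python3 - <<'E'
from h import *
reads(5)
arc([168,167])
E
```

```text
clock: 17.2
position: [0.4352, 0.0608, 0.0754]
tool_rot: [-1.108, 1.567, -1.35]
force: [0.4, -8.7, -1.3]
grip_width: 0.0296
th 166.7 r 0.1554 z 0.0754  resist 8.35 N  torque 1.30 F [ 0.4 -8.7 -1.3] grip 0.0296
th 166.6 r 0.1554 z 0.0754  resist 7.37 N  torque 1.15 F [ 0.5 -7.7 -3.2] grip 0.0300
th 166.7 r 0.1554 z 0.0754  resist 7.80 N  torque 1.21 F [ 0.2 -8.1 -1.3] grip 0.0299
th 166.7 r 0.1554 z 0.0754  resist 8.26 N  torque 1.28 F [ 0.7 -8.7 -1.3] grip 0.0300
th 166.7 r 0.1554 z 0.0754  resist 7.89 N  torque 1.23 F [ 1.5 -8.5 -0.5] grip 0.0299
th 166.7 r 0.1554 z 0.0754  resist 7.54 N  torque 1.17 F [ 0.2 -7.8 -1.6] grip 0.0302
168 "tx":-0.0006,"ty":-0.0034,"tz":0.0004,"wx":-1.8,"wy":0.1,"wz":0.2
167 "tx":-0.0006,"ty":-0.0007,"tz":0.0004,"wx":-0.8,"wy":0.1,"wz":0.2
```

```bash
python3 -m creep '[{"wx":0,"wy":0,"wz":0,"tx":0,"ty":-0.003,"tz":0,"claw":0.5},{"wx":0,"wy":0,"wz":0,"tx":0,"ty":-0.003,"tz":0,"claw":0.4},{"wx":0,"wy":0,"wz":0,"tx":0,"ty":-0.003,"tz":0,"claw":0.4},{"wx":0,"wy":0,"wz":0,"tx":-0.04,"ty":-0.003,"tz":0,"claw":0.4},{"wx":0,"wy":0,"wz":0,"tx":-0.08,"ty":-0.003,"tz":0,"claw":0.4},{"wx":0,"wy":0,"wz":0,"tx":-0.12,"ty":-0.003,"tz":0,"claw":0.4},{"wx":0,"wy":0,"wz":0,"tx":-0.12,"ty":-0.003,"tz":0,"claw":0.4},{"wx":0,"wy":0,"wz":0,"tx":-0.12,"ty":-0.003,"tz":0,"claw":0.4}]'
python3 - <<'E'
from h import *
import cv2
a=bot.grab_frame('side');cv2.imwrite('pics/s20.png',cv2.resize(a[150:290,190:345],None,fx=5,fy=4.2,interpolation=cv2.INTER_CUBIC))
reads(3)
a=bot.grab_frame('wrist');cv2.imwrite('pics/w20.png',a)
E
```

```text
clock: 18.25
position: [0.4347, 0.0584, 0.196]
tool_rot: [-0.591, 1.567, -0.833]
force: [-0.6, -0.1, -0.2]
grip_width: 0.051
th 167.7 r 0.1557 z 0.1952  resist 0.34 N  torque 0.05 F [-0.5 -0.2 -1.1] grip 0.0515
th 167.7 r 0.1559 z 0.1948  resist 0.24 N  torque 0.04 F [-0.5 -0.1 -1. ] grip 0.0515
th 167.7 r 0.1560 z 0.1946  resist -0.44 N  torque -0.07 F [-0.2  0.5 -0.7] grip 0.0512
th 167.7 r 0.1561 z 0.1946  resist -1.50 N  torque -0.23 F [0.8 1.4 0.4] grip 0.0517
```

View pics/s20.png

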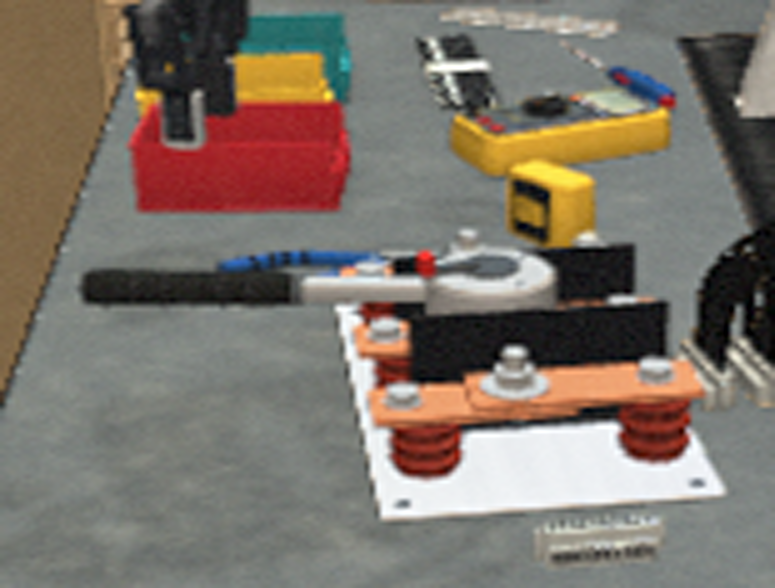

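View pics/w20.png

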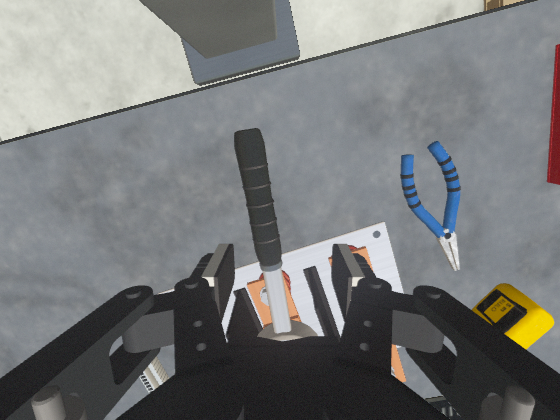

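```bash
python3 - <<'E'
from h import *
for n,x,y,z in (('tab',425,252,.112),('junction',296,288,.079),('gripmid',180,287,.079)):
    p=back('side',190+x/5,150+y/4.2,z); r=p[:2]-AX; print(n,p,np.hypot(*r)*1000,np.degrees(np.arctan2(r[1],r[0]))%360)
s=bot.observe();print(np.degrees(np.arctan2(rot(s)[1,1],rot(s)[0,1]))+90)
E
```

```text
tab [0.55426694 0.01636789 0.112     ] 33.324760537379944 195.36882084873477
junction [0.48273944 0.03715417 0.079     ] 104.3475593274211 173.4216888527344
gripmid [0.41842931 0.04343906 0.079     ] 168.95802866958465 173.80282995340664
166.2037773915511
```

```bash
python3 - <<'E'
from workcell import bot
print(bot.job_done())
E
```

```text
the job is handed in; nothing more can be done
None
```

I flipped the lever to tighten and swung the handle anticlockwise to the barrier. Then I tightened the nut in three strokes to about 1.2 N m and handed the job in at about 18.5 s. The hand-in gives no verdict, and the nut's grip on the washer can only be inferred from the wrist force.

- **Lever:** in the last picture it stands about 22° (0.38 rad) anticlockwise of the handle, past the 0.3 rad needed.
- **Free-wheel:** the handle turned back to about -0.55 rad with only light resistance. The nut itself could not be seen, so "left alone" is an inference.
- **Torque:** standing readings at the end of the last stroke were 1.15–1.28 N m. With the gripper clear, the force read within about ±0.1 N m of zero, apart from one reading of -0.23.
- **Clear of the work:** the gripper is open and about 120 mm above the handle. The pliers, tape measure and plug look undisturbed in the last pictures, but I did not measure their positions.

Two things did not go cleanly:

- **Early swing:** the first push on the tab swung the handle about 15° anticlockwise while the lever was still leaving loosen. That is within the lost motion of one tooth, but I could not confirm the nut did not turn.
- **Spring-back:** after release the handle stood about 6° further anticlockwise than where the stroke ended. I took this as play or spring-back in the ratchet. If the nut had turned back that far, it would still be at about 1.1 N m, inside the allowed range.

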